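# Fetch the seal stamp from the sliding-lid box

### The arm

A 6-joint arm with a two-finger parallel gripper is mounted at the origin on a cart in front of the work surface, level with it; the furniture and walls round the work are solid. World frame = base frame: x ahead of the robot, y to its left, z up, the work surface at z = 0. Lengths are in m, angles in rad, forces in N, time in s.
With the tool pointing down it reaches from about 0.375 to 0.9 m from the base axis. Payload 3.1 kg.
Tool frame: the origin (TCP) lies on the centre line of the jaws, within the pads' length; the fingertips stand robot.finger_overhang ahead of it and the grasp point (between the pads) lies 2 mm behind it (robot.finger_overhang is the distance from the TCP to the fingertips, in m); z points along the fingers, y is the direction in which the jaws open and shut (so a half turn about z gives the same grasp; the last joint's range is limited). The gripper opens to 87 mm and grips with 3 to 60 N. Pads are 19 mm wide; open, the fingers measure 117 mm over their backs; the gripper's body (75 mm by 190 mm) begins 51 mm behind the grasp point.
Start: joints at [1.016, 0.527, 1.433, -0, 1.181, -0.178], TCP at [0.229, 0.581, 0.216] pointing down, gripper open.
Joint ranges: [-3.08, 3.08], [-0.75, 2.2], [0.22, 2.44], [-1.43, 4.57], [0, 2.65], [-2.85, 2.85]. Speed limits (rad/s): [2.79, 2.79, 3.14, 3.14, 3.14, 3.14].

### API

Orientations are given as a unit quaternion [x, y, z, w].
In Python, from rig import robot gives the robot as it stands. The module is installed in compiled form; this text tells all that it offers.
- The arm moves only by the tool step_arm, never from a script. Its arguments are lists of equal length, an entry for each row: "slide": the shift along the tool's x, y, z in mm, a list of three; "twist": the turn about the tool's z in degrees. A call has 1 to 20 rows; each row shifts and turns the commanded pose from where the row before left it, along the tool's axes as they then stand; what a row does not reach is not made up. A row lasts 1/12 s, in which the tool goes at most 41.7 mm and 7.16 degrees, less where a joint would pass 70% of its speed; a pose out of reach is approached as far as the arm can. A call is refused whole if a number of a shift passes 41.7 or a number of a turn 7.16, either way. A call with a gripper value outside its range is refused whole. "jaw" is the finger opening in mm, from 0 to 87, set as the call begins (left out, the last holds). The fingers move at their own pace and stop on an object; "force" is the grip in N (left out, the last holds). Time passes only in rows, so rows that do not move let the fingers close. It gives the time, the measured TCP pose, the force and the opening at its end, in the units of the state.
- robot.get_obs(): the state, without advancing time (a new reading comes with each control period).
- robot.camera(name): name is "scene" or "top" or "wrist"; returns a dict with "color" (384x512x3 uint8, blue, green, red), "depth" (384x512 float32, m along the optical axis (not along the pixel's ray), 0 where there is no reading), "camera_matrix" (3x3 intrinsics, pixels), "origin" and "orientation" of the camera in the world. Camera axes: x right, y down, z forward; pixel columns grow to the right and rows downward; lengths in m; the calibration is good to about 2 mm. A picture is of the moment at which its call begins.
- robot.hand_in(): hands the job in, once; it reports no verdict.
The state is a dict: "time": time; "q": joint angles; "joint_velocities": joint speeds; "joint_torque": joint torques, N m; "position": TCP position; "tool_rot": TCP orientation; "ft_force": force on the tool from outside, world axes, zero at the start; "moment": the same for the moment, N m; "grip_width": finger opening in m.
Only numpy, scipy, OpenCV 4.12 (cv2) and the standard library are available. Lean on these libraries where they do the work, as an engineer would, in place of code of your own. Each camera call takes 0.05 s, during which the arm holds its last target.

### The job

Move the tall candle that blocks the sloping box's lid out of the way, leaving it standing on the table, then slide the lid along its grooves out of the box's open end and lay it flat on the table, grip bar up. Lift out the seal stamp (brass foot, turned wooden handle) and stand it upright on the cork mat; the other two things stay in the box. Leave the other candles and the bottle where they stand, and let nothing fall over.

Things in the scene. Friction and masses are not known exactly. Their poses are not given: they have to be found in the camera images.
- cradle: Fixed dark-wood cradle that carries the seal box; origin on the table, z vertical. Box and cradle cover x -53..+71 mm, y -117..+117 mm of this frame, up to 147 mm high. (Not listed: a solid pine drawer chest, 225 mm high, at the table's front left, x 0.26 to 0.48, y 0.37 to 0.63 m.)
- seal_box: Fixed wooden box with a grooved sliding lid, leaning in the cradle: its z axis (out of its mouth) is tilted 24 degrees from vertical towards the cradle's -x side (the robot's); its y axis is level, the long direction. Outside 90 (x) x 234 (y) x 103 (z) mm, inside 62 x 218 mm; origin at the centre of its underside. The -y end is closed; the lid can leave only towards +y.
- lid_way_out (a point): Middle of the low (+y) end of the box at groove height, where the lid comes out; axes as the box's. The grooves run along both long sides at box z 91 to 98 mm, with lips above them to z 103 mm that overlap the lid by 3 mm; the +y end wall is only 91 mm high.
- middle_well (a point): Floor of the middle well, on the box's middle line, box z 6 mm; axes as the box's. Three 29.6 mm square wells, 38 mm deep, lie at y -65, 0 and +65 mm from here: in them stand the stamp, the tamper and the wax stub, in any order, leaning up to 10 degrees further to the low (-x) side.
- lid: Loose pale-wood lid, 72 (x) x 225 (y) x 5 mm, 0.1 to 0.2 kg, origin at the centre of its underside. On its middle a dark grip bar, 46 mm long along x, 14 mm thick along y, up to z 35 mm. Shut, it lies in the grooves at box y +4, z 91 mm, axes parallel to the box's; it is clear after sliding 225 mm towards box +y. Play 2 mm up and down, 1.5 mm each side.
- seal_stamp: Seal stamp: round brass foot 28 mm in diameter and 16 mm high, under a turned brown wooden handle 26 mm thick near its top; 82 mm tall, 0.08 to 0.17 kg. Origin at the centre of its foot, z along the handle. Held, it can swing in the fingers. Starts under the lid in one of the three wells.
- tamper: Steel tamper with thin stem and round knob: foot 28 mm across, knob 26 mm, 67 mm tall; origin at the centre of its foot. In another well; it stays in the box.
- stub: Short plain off-white wax stub, 28 mm across, 51 mm tall, origin at the centre of its foot. In another well; it stays in the box.
- tall_candle: The tall ribbed pillar candle just beyond the box's open (+y) end, in the lid's way: about 66 mm in diameter, 194 mm tall, origin at the centre of its foot, z up.
- mat: Fixed square cork mat, 140 x 140 x 6 mm, flat on the table at the right; origin at the centre of its underside, top at z 6 mm.
- dropper_bottle: Bystander on the mat's far (+x) half: amber dropper bottle, 35 mm across, 105 mm tall, origin at its foot.
- small_shell: Bystander: small scallop shell candle, 52 x 78 x 46 mm, in front of the box; origin at its foot.
- large_shell: Bystander: larger scallop shell candle, 72 x 108 x 59 mm, front left; origin at its foot.
- cloud_candle: Bystander: cloud-shaped candle, 82 x 98 x 56 mm, left; origin at its foot.
- clover_candle: Bystander: clover-section candle, 63 x 77 x 148 mm, right behind; origin at its foot.

How it is judged:
On the way:
1. the lid is slid more than 15 cm along its grooves, still in them (x of lid in the frame of seal_box between -0.012 and 0.012 m and y of lid in the frame of seal_box above 0.15 m and z of lid in the frame of seal_box between 0.083 and 0.1 m), for 0.1 s.
At the end, for the whole second after the job is handed in: stamp upright (0.1 rad) and still on the mat, centre within 60 mm of its middle along each side; lid flat on the table (0.06 rad, underside under 6 mm), bar up; tall candle upright on the table, at least 4 cm from its start; tamper and stub still in the box (x of seal_stamp in the frame of mat between -0.06 and 0.06 m and y of seal_stamp in the frame of mat between -0.06 and 0.06 m and z of seal_stamp in the frame of mat below 0.011 m and angle between seal_stamp's own z axis and vertical below 0.1 rad and linear speed of each of seal_stamp, lid, tall_candle below 0.02 m/s and height (world z) of each of lid, tall_candle below 0.006 m and angle between lid's own z axis and vertical below 0.06 rad and angle between tall_candle's own z axis and vertical below 0.08 rad and distance of tall_candle from where it was at the start of the episode above 0.04 m and z of tamper in the frame of seal_box between -0.01 and 0.02 m and x of tamper in the frame of seal_box between -0.03 and 0.03 m and y of tamper in the frame of seal_box between -0.1 and 0.1 m and z of stub in the frame of seal_box between -0.01 and 0.02 m and x of stub in the frame of seal_box between -0.03 and 0.03 m and y of stub in the frame of seal_box between -0.1 and 0.1 m); the robot touches nothing.
It fails at once if a bystander (shell, cloud or clover candle, dropper bottle) is shifted more than 3 cm or tipped over (distance of any of dropper_bottle, small_shell, large_shell, cloud_candle, clover_candle from where it was at the start of the episode above 0.03 m or angle between any of dropper_bottle, small_shell, large_shell, cloud_candle, clover_candle's own z axis and vertical above 0.5 rad).
It fails at once if the tall candle is knocked over (angle between tall_candle's own z axis and vertical above 0.6 rad).
It also fails if it takes over 64 s, if anything falls off the work surface, if the arm or the gripper's body presses on something with over 40 N, if the wrist force passes 120 N, or if a joint passes its speed limit or range.

## Working session

There is one attempt and no reset: what is moved stays moved. The work goes in short steps, Python scripts to look and compute and a tool call to move; the robot and the scene stay as the last step left them, time stands still between calls to the robot, and variables do not carry over. Pictures are saved under pics/ and viewed, and the job is handed in when it is done.

Besides the shell and the picture viewer there is one more tool, called after "Call:" by a JSON object that holds its "name" and its "arguments", one argument or row to a line. step_arm: Moves the arm, as the interface text tells. Its arguments: {"type":"object","properties":{"slide":{"type":"array","items":{"type":"array","items":{"type":"number"}}},"twist":{"type":"array","items":{"type":"number"}},"jaw":{"type":"number"},"force":{"type":"number"}},"required":["slide","twist"]}

```bash
ls; mkdir -p pics; python3 - <<'E'
from rig import robot
import cv2,numpy as np
print(robot.finger_overhang)
o=robot.get_obs()
for k,v in o.items(): print(k,np.round(v,4))
for n in ["scene","top","wrist"]:
    c=robot.camera(n); cv2.imwrite(f"pics/{n}0.png",c["color"]); np.savez(f"pics/{n}0.npz",**c)
    print(n,c["camera_matrix"].tolist(),np.round(c["origin"],3),np.round(c["orientation"],4).tolist())
E
```

```text
pics
0.017
time 0.0
q [ 1.0165  0.5285  1.4339 -0.      1.1814 -0.1785]
joint_velocities [-0.0011 -0.0003  0.0011 -0.0006 -0.0003 -0.0008]
joint_torque [-1.10000e-03 -4.40047e+01 -1.76589e+01  6.32000e-02  5.83000e-02
 -2.00000e-04]
position [0.2289 0.5807 0.2154]
tool_rot [ 1.868e-01  9.824e-01 -1.000e-03 -4.000e-04]
ft_force [-0.207  -0.3578 -0.0186]
moment [-0.0196  0.0009  0.0327]
grip_width 0.0866
scene [[485.013886480079, 0.0, 249.3941289702272], [0.0, 485.013886480079, 192.94491311352382], [0.0, 0.0, 1.0]] [ 1.164 -1.009  0.916] [0.8499, 0.2394, -0.1274, -0.4519]
top [[398.5895245568123, 0.0, 258.167267966153], [0.0, 398.5895245568123, 190.7787558775383], [0.0, 0.0, 1.0]] [0.306 0.003 1.348] [0.711, -0.6972, 0.0582, -0.0705]
wrist [[298.76025399039844, 0.0, 260.12983423048723], [0.0, 298.76025399039844, 194.57552224699498], [0.0, 0.0, 1.0]] [0.157 0.61  0.384] [0.818, 0.5569, 0.0806, 0.1195]
```

View pics/scene0.png

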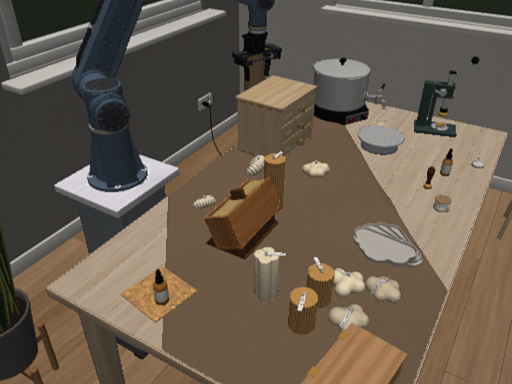

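View pics/top0.png

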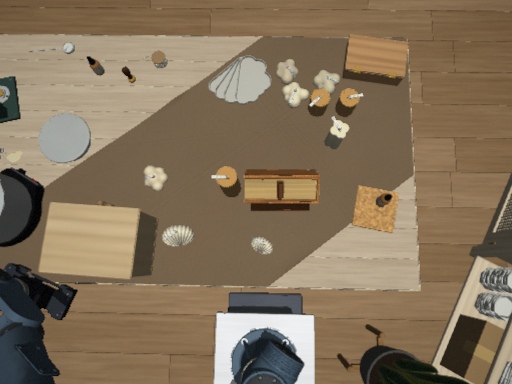

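View pics/wrist0.png

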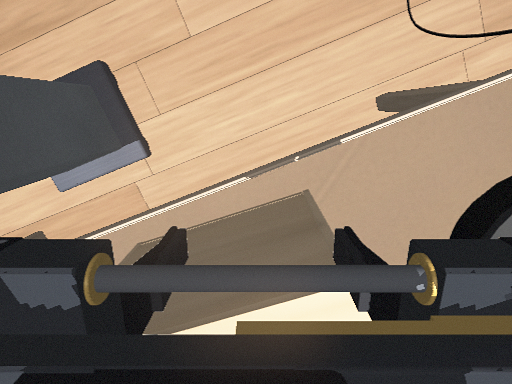

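The scene view shows the box centre-left at (245,215), with the tall candle at its far (+y) end at (275,185). In the top view the box spans columns 245–319 at row 187, the bar is at (280,190), the tall candle at (227,177) and the mat at (376,208). Open table lies above the box in the image. Next I'll measure from depth.

```bash
cat > h.py <<'E'
import numpy as np,cv2
from scipy.spatial.transform import Rotation as R
def cloud(c):
    K=c["camera_matrix"];d=c["depth"];h,w=d.shape
    u,v=np.meshgrid(np.arange(w),np.arange(h))
    P=np.stack([(u-K[0,2])/K[0,0]*d,(v-K[1,2])/K[1,1]*d,d],-1)
    W=P@R.from_quat(c["orientation"]).as_matrix().T+c["origin"]
    W[d==0]=np.nan
    return W
def grab(n,name):
    from rig import robot
    c=robot.camera(n); cv2.imwrite(f"pics/{name}.png",c["color"]); np.savez(f"pics/{name}.npz",**c); return c
E
python3 - <<'E'
import numpy as np,cv2
from h import *
c=np.load("pics/top0.npz");W=cloud(c);im=c["color"]
def st(n,u0,u1,v0,v1,zl,zh):
    p=W[v0:v1,u0:u1].reshape(-1,3); p=p[(p[:,2]>zl)&(p[:,2]<zh)]
    print(n,len(p),'min',np.round(p.min(0),3),'max',np.round(p.max(0),3),'med',np.round(np.median(p,0),3),'ctr',np.round((p.min(0)+p.max(0))/2,3))
    return p
print('table',np.round(W[130,180],3),np.round(W[260,380],3))
st('candle',205,243,160,195,.18,.2)
st('candlewick',205,243,160,195,.2,.3)
p=st('box',240,325,160,215,.05,.16)
r=cv2.minAreaRect((p[:,:2]*1000).astype(np.float32));print(r)
st('bottle',370,395,185,210,.03,.2)
st('clover',325,352,115,150,.05,.2)
st('smallshell',245,275,230,260,.012,.1)
st('lshell',155,200,220,255,.012,.1)
st('cloud',138,172,160,195,.012,.1)
st('plate',200,275,50,107,.005,.1)
st('pillars',305,365,85,110,.03,.2)
# mat corners
hsv=cv2.cvtColor(im,cv2.COLOR_BGR2HSV)
for (u,v) in [(357,187),(397,190),(394,231),(354,226)]: print(np.round(W[v,u],3))
sub=W[180:240,345:405]; h=hsv[180:240,345:405]
m=(sub[...,2]>0.003)&(sub[...,2]<0.0095); print('mat',m.sum()); q=sub[m];print(np.median(q,0)); print(cv2.minAreaRect((q[:,:2]*1000).astype(np.float32)))
# bar
z=W[180:202,272:290,2]*1000
print(np.round(z).astype(int))
E
```

```text
table [ 0.769  0.311 -0.001] [ 0.328 -0.38  -0.001]
candle 179 min [0.534 0.09  0.18 ] max [0.595 0.165 0.188] med [0.563 0.125 0.182] ctr [0.564 0.127 0.184]Traceback (most recent call last):
  File "<stdin>", line 10, in <module>
  File "<stdin>", line 6, in st
    return umr_minimum(a, axis, None, out, keepdims, initial, where)
ValueError: zero-size array to reduction operation minimum which has no identity
```

```bash
python3 - <<'E'
import cv2
a=cv2.imread("pics/top0.png")[110:250,130:410]; cv2.imwrite("pics/top0z.png",cv2.resize(a,None,fx=2.8,fy=2.8,interpolation=cv2.INTER_CUBIC))
E
```

```text
(no output)
```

View pics/top0z.png

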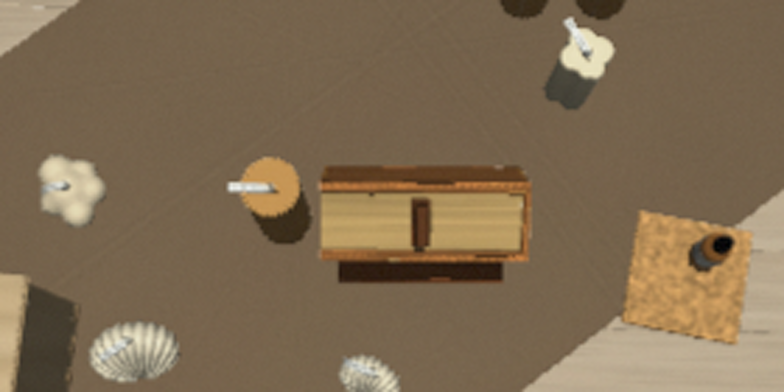

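The zoom shows a white wick strip leaning off the candle's top to +y, and nothing between the candle and the open table towards +x.

```bash
python3 - <<'E'
import numpy as np,cv2
from h import *
c=np.load("pics/top0.npz");W=cloud(c);im=c["color"]
def st(n,u0,u1,v0,v1,zl,zh):
    p=W[v0:v1,u0:u1].reshape(-1,3); p=p[(p[:,2]>zl)&(p[:,2]<zh)]
    print(n,len(p),'min',np.round(p.min(0),3),'max',np.round(p.max(0),3),'med',np.round(np.median(p,0),3))
    return p
# candle top by orange colour
hsv=cv2.cvtColor(im,cv2.COLOR_BGR2HSV)
m=(hsv[...,1]>90)&(W[...,2]>.17); m[:, :205]=0;m[:,243:]=0;m[:160]=0;m[195:]=0
q=W[m];print('candle top',len(q),q.min(0),q.max(0),cv2.minEnclosingCircle((q[:,:2]*1000).astype(np.float32)))
p=st('box',240,325,160,215,.05,.16)
r=cv2.minAreaRect((p[:,:2]*1000).astype(np.float32));print(r)
st('bottle',370,395,185,210,.03,.2)
st('clover',325,352,115,150,.05,.2)
st('smallshell',245,275,230,260,.012,.1)
st('lshell',155,200,220,255,.012,.1)
st('cloud',138,172,160,195,.012,.1)
st('plate',200,275,50,107,.005,.1)
st('pillars',305,365,85,110,.03,.2)
sub=W[180:240,345:405]
mm=(sub[...,2]>0.0025)&(sub[...,2]<0.0095);mm=cv2.morphologyEx(mm.astype(np.uint8),cv2.MORPH_OPEN,np.ones((3,3)))>0; print('mat',mm.sum()); q=sub[mm];print(np.median(q,0)); print(cv2.minAreaRect((q[:,:2]*1000).astype(np.float32)))
print('rows z at cols', )
for v in range(165,216): print(v,[tuple(np.round(W[v,u]*1000).astype(int)) for u in (262,280,300)], im[v,300].tolist())
# dark bar mask
g=im[...,2].astype(int)
b=(g<110)&(W[...,2]>.11); b[:,:272]=0;b[:,292:]=0;b[:178]=0;b[205:]=0
ys,xs=np.where(b);print('bar px',xs.min(),xs.max(),ys.min(),ys.max(),len(xs))
q=W[b];print(np.round(q.min(0),3),np.round(q.max(0),3),cv2.minAreaRect((q[:,:2]*1000).astype(np.float32)))
E
```

```text
candle top 318 [0.53137785 0.0899255  0.17178068] [0.59579008 0.15298164 0.18605872] ((563.6643676757812, 121.40721130371094), 32.72140121459961)
box 2529 min [ 0.497 -0.163  0.053] max [0.622 0.088 0.159] med [ 0.549 -0.046  0.122]
((557.7778930664062, -36.902130126953125), (120.85758972167969, 250.49847412109375), 1.6146687269210815)
bottle 129 min [ 0.51  -0.403  0.03 ] max [ 0.543 -0.371  0.117] med [ 0.523 -0.382  0.067]
clover 397 min [ 0.704 -0.258  0.05 ] max [ 0.776 -0.197  0.146] med [ 0.726 -0.223  0.134]
smallshell 245 min [ 0.343 -0.021  0.012] max [0.398 0.046 0.045] med [0.371 0.009 0.028]
lshell 530 min [0.366 0.242 0.012] max [0.445 0.372 0.056] med [0.398 0.293 0.036]
cloud 457 min [0.547 0.341 0.012] max [0.633 0.421 0.055] med [0.589 0.378 0.031]
plate 2254 min [ 0.852 -0.021  0.005] max [1.078 0.247 0.056] med [0.943 0.091 0.039]
pillars 845 min [ 0.823 -0.315  0.03 ] max [ 0.932 -0.128  0.114] med [ 0.855 -0.216  0.094]
mat 490
[ 0.48012426 -0.36028228  0.00650112]
((527.6275634765625, -355.6654357910156), (185.95513916015625, 187.074462890625), 77.7434768676757
[... 7580 characters left out ...]
np.int64(484), np.int64(-115), np.int64(-2))] [75, 99, 118]
213 [(np.int64(478), np.int64(14), np.int64(0)), (np.int64(479), np.int64(-47), np.int64(-1)), (np.int64(479), np.int64(-114), np.int64(4))] [78, 100, 118]
214 [(np.int64(474), np.int64(14), np.int64(3)), (np.int64(475), np.int64(-47), np.int64(-1)), (np.int64(477), np.int64(-115), np.int64(1))] [76, 100, 118]
215 [(np.int64(470), np.int64(14), np.int64(2)), (np.int64(472), np.int64(-47), np.int64(-3)), (np.int64(473), np.int64(-115), np.int64(3))] [77, 99, 118]
bar px 272 283 178 199 124
[ 0.508 -0.051  0.111] [ 0.57  -0.016  0.162] ((541.396728515625, -39.37068176269531), (66.17221069335938, 27.99801254272461), 18.304607391357422)
```

```bash
cat >> h.py <<'E'
def ray_plane(c,uv,z):
    K=c["camera_matrix"];uv=np.atleast_2d(uv).astype(float)
    d=np.stack([(uv[:,0]-K[0,2])/K[0,0],(uv[:,1]-K[1,2])/K[1,1],np.ones(len(uv))],-1)@R.from_quat(c["orientation"]).as_matrix().T
    o=c["origin"];return o+d*((z-o[2])/d[:,2])[:,None]
E
python3 - <<'E'
import numpy as np,cv2
from h import *
c=np.load("pics/top0.npz");im=c["color"].astype(float);r=im[...,2]
def edge(v0,v1,sgn,z,cols):
    pts=[]
    for u in cols:
        g=sgn*np.diff(r[v0:v1,u]); i=np.argmax(g)
        if 0<i<len(g)-1:
            a,b,e=g[i-1],g[i],g[i+1]; s=0.5*(a-e)/(a-2*b+e) if (a-2*b+e) else 0
        else: s=0
        pts.append((u,v0+i+.5+s))
    P=ray_plane(c,pts,z); y=P[:,1];x=P[:,0]
    for _ in range(3):
        k=np.polyfit(y,x,1); e=abs(np.polyval(k,y)-x); m=e<np.median(e)*2.5+1e-4; y,x=y[m],x[m]
    print(sgn,v0,'slope deg',np.degrees(np.arctan(-k[0])),'x at y=-.04',np.polyval(k,-.04),len(x),np.std(np.polyval(k,y)-x))
cols=[u for u in range(250,315) if not 274<u<288]
edge(171,178,1,.147,cols)   # high outer edge
edge(175,182,1,.14,cols)  # lip / lid
edge(195,202,-1,.112,cols)
edge(198,206,-1,.11,cols)
# ends of lid/box along y: rows 183..196
for u in range(240,252): print(u,im[183:196,u].mean(0).round())
for u in range(310,325): print(u,im[183:196,u].mean(0).round())
# bar edges
for u in range(272,290): print(u,im[184:196,u].mean(0).round())
print('bar y at cols',ray_plane(c,[(276.5,190),(277,190),(283,190),(283.5,190)],.152))
print('ends',ray_plane(c,[(245,190),(319,190)],.12), ray_plane(c,[(314,175),(245,175)],.147))
# mat by colour
hsv=cv2.cvtColor(c["color"],cv2.COLOR_BGR2HSV)
m=((hsv[...,0]<20)&(hsv[...,1]>100)&(hsv[...,2]>130)).astype(np.uint8); m[:,:345]=0;m[:,410:]=0;m[:175]=0;m[245:]=0
ct=max(cv2.findContours(m,0,2)[0],key=cv2.contourArea)
P=ray_plane(c,ct[:,0],.006); print('mat',cv2.minAreaRect((P[:,:2]*1000).astype(np.float32)))
E
```

```text
1 171 slope deg 1.2059035628567962 x at y=-.04 0.5791598918272423 41 0.00014455384899090564
1 175 slope deg 1.1063442476654302 x at y=-.04 0.5676144954573736 39 5.696017047204724e-05
-1 195 slope deg -0.0009672319042010404 x at y=-.04 0.5113084793977857 40 0.0004698879905427671
-1 198 slope deg 0.534978916086644 x at y=-.04 0.49663975413542755 42 0.0002783475225256276
240 [56. 76. 92.]
241 [ 73.  95. 114.]
242 [ 75.  98. 118.]
243 [ 75.  98. 118.]
244 [ 84. 121. 145.]
245 [ 98. 154. 185.]
246 [ 99. 155. 185.]
247 [ 98. 154. 185.]
248 [ 98. 155. 185.]
249 [ 98. 154. 184.]
250 [ 98. 154. 184.]
251 [ 98. 155. 184.]
310 [100. 155. 186.]
311 [100. 156. 186.]
312 [ 99. 156. 186.]
313 [ 99. 155. 186.]
314 [100. 156. 186.]
315 [ 94. 145. 174.]
316 [ 69. 111. 142.]
317 [ 49.  92. 140.]
318 [ 62. 104. 150.]
319 [ 78. 113. 147.]
320 [ 76.  99. 118.]
321 [ 76.  99. 118.]
322 [ 75.  99. 117.]
323 [ 75.  99. 117.]
324 [ 75.  99. 118.]
272 [ 99. 155. 185.]
273 [ 98. 155. 185.]
274 [ 99. 155. 185.]
275 [100. 156. 185.]
276 [ 84. 133. 162.]
277 [29. 52. 81.]
278 [18. 33. 53.]
279 [31. 52. 84.]
280 [33. 57. 93.]
281 [33. 57. 92.]
282 [30. 51. 82.]
283 [ 51.  84. 108.]
284 [ 88. 138. 166.]
285 [ 98. 154. 184.]
286 [ 98. 154. 185.]
287 [ 99. 154. 184.]
288 [ 98. 154. 184.]
289 [ 99. 154. 184.]
bar y at cols [[ 0.52965398 -0.02984257  0.152     ]
 [ 0.52968149 -0.03136631  0.152     ]
 [ 0.53001162 -0.04964649  0.152     ]
 [ 0.53003912 -0.05116944  0.152     ]]
ends [[ 0.53385474  0.06797018  0.12      ]
 [ 0.53803456 -0.16348273  0.12      ]] [[ 0.57965692 -0.14477776  0.147     ]
 [ 0.57594681  0.06780836  0.147     ]]
mat ((500.1048889160156, -366.3435974121094), (140.202880859375, 140.8614044189453), 79.70562744140625)
```

The measurements agree. The box origin comes out at about (0.580, -0.048, 0.035) with yaw 1.1°, and the bar's middle at (0.534, -0.043, 0.138). The tall candle is at (0.563, 0.121). The mat is at (0.500, -0.366) and fits as 140 × 141 mm. First I raise the arm and turn it.

Call:
{"name": "step_arm", "arguments": {
  "slide": [
    [0, 0, -30],
    [0, 0, -30],
    [0, 0, -30],
    [0, 0, 0],
    [0, 0, 0],
    [0, 0, 0],
    [0, 0, 0]
  ],
  "twist": [0, 0, 0, -7, -7, -7, -1.6],
  "jaw": 87
}}

```text
time: 0.73
position: [0.2292, 0.5811, 0.3062]
tool_rot: [-0.012, 1.0, -0.0, -0.0]
ft_force: [-0.7, -1.3, -0.8]
grip_width: 0.087
```

```bash
cat >> h.py <<'E'
def go(x,y,z,yaw=91.1):
    from rig import robot
    o=robot.get_obs();T=R.from_quat(o["tool_rot"]).as_matrix()
    d=T.T@(np.array([x,y,z])-o["position"])*1000
    cy=np.degrees(np.arctan2(T[1,1],T[0,1]))
    print('t',round(o["time"],2),'pos',np.round(o["position"],4),'yaw',round(cy,2),'tilt',np.round(np.degrees(np.arccos(-T[2,2])),2),'grip',round(o["grip_width"],4),'F',np.round(o["ft_force"],1),'q',np.round(o["q"],2))
    print('slide total',np.round(d,1),'n>=',round(np.linalg.norm(d)/41.7,2),'twist',round(-(yaw-cy),2))
E
python3 -c "
from h import *;go(.563,.121,.300)"
```

```text
t 0.73 pos [0.2292 0.5811 0.3062] yaw 91.34 tilt 0.03 grip 0.087 F [-0.7 -1.3 -0.8] q [ 1.02  0.44  1.32 -0.    1.38 -0.58]
slide total [-323.  -467.8    6.4] n>= 13.63 twist 0.24
```

Call:
{"name": "step_arm", "arguments": {
  "slide": [
    [-20, -29, 0],
    [-20, -29, 0],
    [-20, -29, 0],
    [-20, -29, 0],
    [-20, -29, 0],
    [-20, -29, 0],
    [-20, -29, 0],
    [-20, -29, 0],
    [-20, -29, 0],
    [-20, -29, 0],
    [-20, -29, 0],
    [-20, -29, 0],
    [-20, -29, 0],
    [-20, -29, 0],
    [-20, -29, 0],
    [-20, -29, 0],
    [0, 0, 0]
  ],
  "twist": [0, 0, 0, 0, 0, 0, 0, 0, 0, 0, 0, 0, 0, 0, 0, 0, 0.2]
}}

```text
time: 2.15
position: [0.562, 0.118, 0.3059]
tool_rot: [-0.005, 1.0, -0.002, 0.002]
ft_force: [1.2, 0.5, -0.2]
grip_width: 0.0867
```

```bash
python3 -c "
from h import *;grab('wrist','w1');go(.563,.121,.167)"
```

```text
t 2.2 pos [0.5597 0.1205 0.3057] yaw 90.57 tilt 0.03 grip 0.0871 F [-0.6  0.4 -1.2] q [ 0.02  0.36  1.45 -0.    1.32 -1.56]
slide total [ -3.3   0.5 138.7] n>= 3.33 twist -0.53
```

View pics/w1.png

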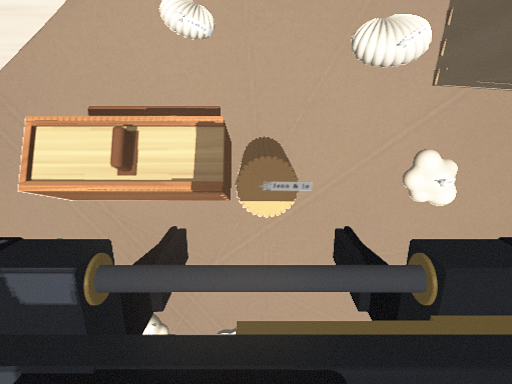

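The wrist view shows the candle top centred at about (267,185), centred between the fingers. The box is at the left with its bar at (123,150). I'll cross-check positions with this view.

```bash
python3 - <<'E'
import numpy as np,cv2
from h import *
c=np.load("pics/w1.npz");W=cloud(c);im=c["color"]
hsv=cv2.cvtColor(im,cv2.COLOR_BGR2HSV)
m=np.zeros(W.shape[:2],bool);m[120:225,225:315]=1
m&=(W[...,2]>.15)&(W[...,2]<.2)
# wide horizontal colour extent of candle at top
q=W[m];print('candle',len(q),np.round(q.min(0),3),np.round(q.max(0),3),np.round(np.median(q,0),3),cv2.minEnclosingCircle((q[:,:2]*1000).astype(np.float32)))
P=ray_plane(c,[(236,185),(298,187),(267,217),(267,157)],.183);print(P.round(4))
b=np.zeros(W.shape[:2],bool);b[115:185,100:145]=1
b&=(im[...,2]<120)&(W[...,2]>.1);ys,xs=np.where(b);print(xs.min(),xs.max(),ys.min(),ys.max());print(np.round(W[b].min(0),3),np.round(W[b].max(0),3))
for v in range(120,176,4): print(v,np.round(W[v,123],3),np.round(W[v,118],3),im[v,108:140:2,2])
print(np.round(W[150,[24,30,218,226,229]],3))
E
```

```text
candle 3333 [0.532 0.092 0.15 ] [0.597 0.17  0.193] [0.561 0.125 0.18 ] ((562.9494018554688, 130.90391540527344), 39.27797317504883)
[[0.5614 0.0931 0.183 ]
 [0.5629 0.1556 0.183 ]
 [0.5956 0.1249 0.183 ]
 [0.5327 0.1238 0.183 ]]
116 136 125 173
[ 0.508 -0.053  0.109] [ 0.561 -0.028  0.157]
120 [ 0.503 -0.045  0.112] [ 0.503 -0.05   0.114] [198 224 198 202 233 217 219 245 228 231 241 231 230 235 232 232]
124 [ 0.507 -0.044  0.115] [ 0.507 -0.051  0.114] [189 187 188 189 193 205 207 203 137 141 139 142 150 210 206 204]
128 [ 0.51  -0.035  0.137] [ 0.51  -0.039  0.141] [237 237 221 132 141 141 135 108 136 122 134 136 135 130 148 243]
132 [ 0.514 -0.034  0.14 ] [ 0.514 -0.037  0.144] [249 251 198 145 153 147 142 121  86  70  68  80  86  85 127 181]
136 [ 0.518 -0.033  0.143] [ 0.518 -0.038  0.145] [248 250 169 150 153 153 139 115  84  74  73  72  74  83 128 205]
140 [ 0.522 -0.033  0.144] [ 0.522 -0.037  0.147] [251 252 158 154 154 152 141 115  84  76  70  74  73  93 135 229]
144 [ 0.526 -0.033  0.146] [ 0.526 -0.038  0.148] [247 247 136 154 155 149 134 112  74  78  77  80  80  98 131 2
[... 236 characters left out ...]
156 [ 0.539 -0.034  0.148] [ 0.538 -0.036  0.154] [248 224 143 153 152 143 128  93  80  77  77  80  84 128 128 242]
160 [ 0.543 -0.032  0.152] [ 0.542 -0.036  0.156] [246 201 147 154 150 138 124  93  78  75  77  76  83 134 115 241]
164 [ 0.547 -0.033  0.153] [ 0.546 -0.036  0.157] [250 216 148 153 157 148 131  91  80  80  82  80  90 142 149 254]
168 [ 0.552 -0.035  0.149] [ 0.551 -0.038  0.154] [241 240 242 235 174 104 104 103  99  94  88  84 132 139 153 245]
172 [ 0.561 -0.043  0.133] [ 0.561 -0.049  0.133] [241 241 242 241 236 132 145 149 142 142 143 146 143 143 170 239]
[[ 0.537 -0.157  0.128]
 [ 0.537 -0.151  0.126]
 [ 0.536  0.067  0.119]
 [ 0.539  0.073  0.094]
 [ 0.544  0.074  0.059]]
```

Call:
{"name": "step_arm", "arguments": {
  "slide": [
    [-3, 2, 30],
    [0, 0, 35],
    [0, 0, 35],
    [0, 0, 25],
    [0, 0, 13.5],
    [0, 0, 0]
  ],
  "twist": [-0.5, 0, 0, 0, 0, 0]
}}

```text
time: 2.7
position: [0.5571, 0.1264, 0.1642]
tool_rot: [-0.012, 1.0, 0.0, -0.005]
ft_force: [-0.5, 0.0, 0.5]
grip_width: 0.0869
```

Call:
{"name": "step_arm", "arguments": {
  "slide": [
    [0, 0, 0],
    [0, 0, 0],
    [0, 0, 0],
    [0, 0, 0],
    [0, 0, 0],
    [0, 0, 0]
  ],
  "twist": [0, 0, 0, 0, 0, 0],
  "jaw": 50,
  "force": 30
}}

```text
time: 3.2
position: [0.5618, 0.1253, 0.1693]
tool_rot: [-0.012, 1.0, -0.0, 0.001]
ft_force: [-0.1, -0.3, 5.0]
grip_width: 0.0638
```

```bash
python3 -c "
from h import *;grab('wrist','w2');go(.720,.100,.182)"
```

```text
t 3.25 pos [0.5619 0.1252 0.1693] yaw 91.37 tilt 0.16 grip 0.0641 F [-0.5 -2.   5.2] q [ 0.03  0.52  1.61 -0.    1.01 -1.57]
slide total [-157.5  -29.   -12.3] n>= 3.85 twist 0.27
```

View pics/w2.png

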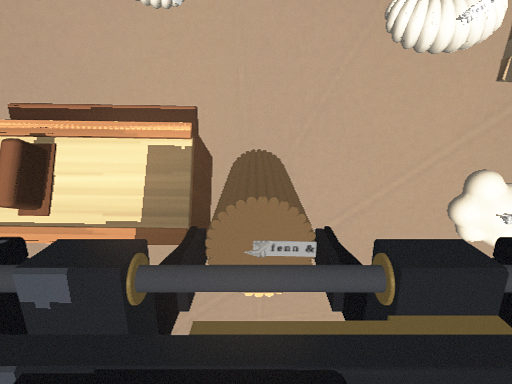

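The candle sits between the pads at a 64 mm opening, as expected. Now I lift it and carry it to +x.

Call:
{"name": "step_arm", "arguments": {
  "slide": [
    [0, 0, -6],
    [0, 0, -8],
    [-5, -1, 0],
    [-10, -2, 0],
    [-16, -3, 0],
    [-20, -4, 0],
    [-20, -4, 0],
    [-20, -4, 0],
    [-20, -4, 0],
    [-18, -3, 0],
    [-14, -2, 0],
    [-9, -1, 0],
    [-4, -1, 0],
    [-1, 0, 0],
    [0, 0, 0],
    [0, 0, 0],
    [0, 0, 0]
  ],
  "twist": [0, 0, 0, 0, 0, 0, 0, 0, 0, 0, 0, 0, 0, 0, 0, 0, 0]
}}

```text
time: 4.67
position: [0.7177, 0.1004, 0.1816]
tool_rot: [-0.012, 1.0, 0.0, -0.001]
ft_force: [0.8, 0.0, -5.7]
grip_width: 0.0639
```

```bash
python3 -c "
from h import *;grab('wrist','w3');grab('scene','s3');go(.720,.100,.169)"
```

```text
t 4.77 pos [0.7181 0.1004 0.182 ] yaw 91.39 tilt 0.01 grip 0.0638 F [-0.3 -0.2 -5.2] q [-0.01  0.7   1.18  0.    1.26 -1.61]
slide total [-1.9 -0.5 13. ] n>= 0.32 twist 0.29
```

View pics/s3.png

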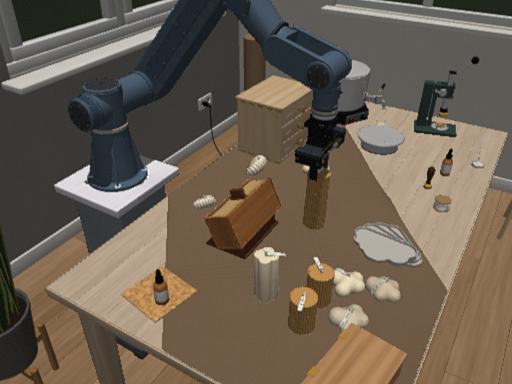

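The candle hangs upright at (316,200), clear of everything. Lowering it.

Call:
{"name": "step_arm", "arguments": {
  "slide": [
    [0, 0, 6],
    [0, 0, 4],
    [0, 0, 2],
    [0, 0, 1],
    [0, 0, 0],
    [0, 0, 0],
    [0, 0, 0]
  ],
  "twist": [0, 0, 0, 0, 0, 0, 0]
}}

```text
time: 5.35
position: [0.7189, 0.1002, 0.1694]
tool_rot: [-0.012, 1.0, 0.0, 0.0]
ft_force: [-0.3, -0.7, -1.4]
grip_width: 0.0639
```

Nearly all the weight is off the arm (-1.4 N). One more millimetre, then release.

Call:
{"name": "step_arm", "arguments": {
  "slide": [
    [0, 0, 0.6],
    [0, 0, 0],
    [0, 0, 0]
  ],
  "twist": [0, 0, 0]
}}

```text
time: 5.6
position: [0.7192, 0.1002, 0.1693]
tool_rot: [-0.012, 1.0, -0.0, 0.001]
ft_force: [-0.7, -0.4, 3.0]
grip_width: 0.0635
```

Call:
{"name": "step_arm", "arguments": {
  "slide": [
    [0, 0, 0],
    [0, 0, 0],
    [0, 0, 0],
    [0, 0, 0],
    [0, 0, -10],
    [0, 0, -30],
    [0, 0, -30],
    [0, 0, 0]
  ],
  "twist": [0, 0, 0, 0, 0, 0, 0, 0],
  "jaw": 87
}}

```text
time: 6.27
position: [0.7227, 0.1003, 0.2465]
tool_rot: [-0.012, 1.0, -0.0, 0.007]
ft_force: [1.9, -0.8, 1.2]
grip_width: 0.0866
```

```bash
python3 -c "
from h import *;grab('wrist','w4');go(.535,-.042,.240)"
```

```text
t 6.32 pos [0.7215 0.1003 0.2438] yaw 91.38 tilt 0.58 grip 0.0865 F [ 0.9 -0.3  0.5] q [-0.01  0.65  1.12 -0.    1.37 -1.61]
slide total [ 189.9 -137.8    1.9] n>= 5.63 twist 0.28
```

View pics/w4.png

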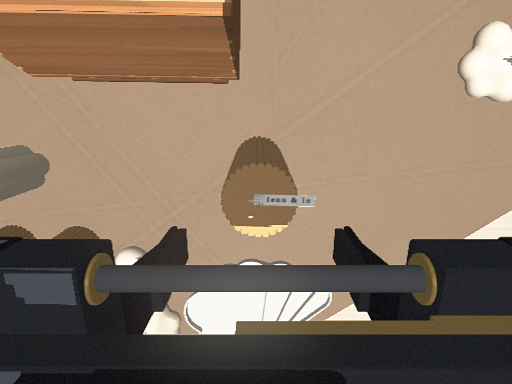

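The candle stands upright at (260,200), free of the fingers. On to the lid's bar.

Call:
{"name": "step_arm", "arguments": {
  "slide": [
    [23, -17, 0],
    [24, -17, 0],
    [24, -17, 0],
    [24, -17, 0],
    [24, -17, 0],
    [24, -17, 0],
    [24, -18, 0],
    [23, -18, 10],
    [0, 0, 10],
    [0, 0, 0]
  ],
  "twist": [0.2, 0, 0, 0, 0, 0, 0, 0, 0, 0],
  "jaw": 45
}}

```text
time: 7.15
position: [0.5288, -0.0419, 0.2164]
tool_rot: [-0.009, 1.0, 0.001, -0.002]
ft_force: [0.4, 0.3, -0.2]
grip_width: 0.0456
```

```bash
python3 -c "
from h import *;c=grab('wrist','w5');go(.535,-.042,.145)
W=cloud(c);print(np.round(W[200,200:330:6],3))"
```

```text
t 7.2 pos [ 0.5305 -0.0416  0.2172] yaw 91.09 tilt 0.16 grip 0.0453 F [0.7 0.3 0.1] q [-0.29  0.4   1.66  0.    1.08 -1.88]
slide total [-4.6 -0.5 72.2] n>= 1.74 twist -0.01
[[ 0.536 -0.098  0.12 ]
 [ 0.535 -0.092  0.12 ]
 [ 0.535 -0.086  0.12 ]
 [ 0.535 -0.081  0.119]
 [ 0.535 -0.075  0.12 ]
 [ 0.535 -0.07   0.12 ]
 [ 0.535 -0.064  0.12 ]
 [ 0.535 -0.059  0.119]
 [ 0.535 -0.053  0.119]
 [ 0.534 -0.047  0.121]
 [ 0.526 -0.042  0.149]
 [ 0.526 -0.037  0.148]
 [ 0.534 -0.031  0.122]
 [ 0.535 -0.025  0.119]
 [ 0.534 -0.02   0.122]
 [ 0.534 -0.014  0.12 ]
 [ 0.534 -0.008  0.119]
 [ 0.534 -0.003  0.119]
 [ 0.534  0.003  0.119]
 [ 0.534  0.008  0.12 ]
 [ 0.534  0.014  0.12 ]
 [ 0.533  0.019  0.12 ]]
```

View pics/w5.png

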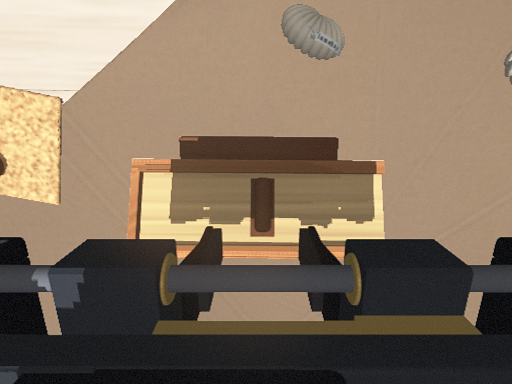

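The bar at (263,205) lies midway between the fingers, at y -0.040, and the lid top reads z 0.120 as predicted. Descend and grip.

Call:
{"name": "step_arm", "arguments": {
  "slide": [
    [-4, 1, 24],
    [0, 0, 24],
    [0, 0, 16],
    [0, 0, 8],
    [0, 0, 0],
    [0, 0, 0]
  ],
  "twist": [0, 0, 0, 0, 0, 0]
}}

```text
time: 7.7
position: [0.5364, -0.0403, 0.1464]
tool_rot: [-0.011, 1.0, -0.0, 0.0]
ft_force: [0.2, 0.1, 0.6]
grip_width: 0.0449
```

Call:
{"name": "step_arm", "arguments": {
  "slide": [
    [0, 0, 0],
    [0, 0, 0],
    [0, 0, 0],
    [0, 0, 0],
    [0, 0, 0],
    [0, 0, 0]
  ],
  "twist": [0, 0, 0, 0, 0, 0],
  "jaw": 5,
  "force": 20
}}

```text
time: 8.2
position: [0.5355, -0.0405, 0.1466]
tool_rot: [-0.01, 1.0, 0.0, 0.0]
ft_force: [1.4, 0.1, 2.2]
grip_width: 0.0126
```

Call:
{"name": "step_arm", "arguments": {
  "slide": [
    [0, 3, 0],
    [0, 6, 0],
    [0, 10, 0],
    [0, 10, 0],
    [0, 10, 0],
    [0, 0, 0]
  ],
  "twist": [0, 0, 0, 0, 0, 0]
}}

```text
time: 8.7
position: [0.5351, 0.0008, 0.1466]
tool_rot: [-0.011, 1.0, 0.001, 0.001]
ft_force: [1.1, 1.0, 1.6]
grip_width: 0.0127
```

```bash
python3 -c "
from h import *;c=grab('wrist','w6');go(.531,.140,.1466)"
```

```text
t 8.75 pos [0.5352 0.0008 0.1465] yaw 91.22 tilt 0.16 grip 0.0125 F [0.9 3.5 3.7] q [-0.21  0.5   1.73  0.    0.91 -1.8 ]
slide total [  1.2 139.3   0.3] n>= 3.34 twist 0.12
```

View pics/w6.png

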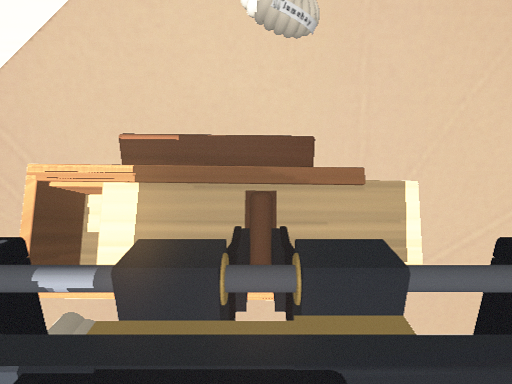

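The lid moves freely, forces under 4 N, and the box's opening shows at the left of the picture (column 70). Keep sliding.

Call:
{"name": "step_arm", "arguments": {
  "slide": [
    [0, 6, 0],
    [0.2, 12, 0],
    [0.2, 14, 0],
    [0, 14, 0],
    [0.2, 14, 0],
    [0, 14, 0],
    [0.2, 14, 0],
    [0, 14, 0],
    [0.2, 10, 0],
    [0, 6, 0],
    [0, 4, 0],
    [0, 0, 0],
    [0, 0, 0]
  ],
  "twist": [0, 0, 0, 0, 0, 0, 0, 0, 0, 0, 0, 0, 0]
}}

```text
time: 9.83
position: [0.5309, 0.1211, 0.1461]
tool_rot: [-0.01, 1.0, 0.001, -0.0]
ft_force: [1.5, 1.7, 0.1]
grip_width: 0.0125
```

```bash
python3 -c "
from h import *;c=grab('wrist','w7');go(.531,.20,.1466)"
```

```text
t 9.88 pos [0.531  0.1209 0.1462] yaw 91.13 tilt 0.09 grip 0.0129 F [1.6 1.8 0.1] q [ 0.02  0.52  1.7   0.    0.92 -1.57]
slide total [-1.6 79.1 -0.3] n>= 1.9 twist 0.03
```

View pics/w7.png

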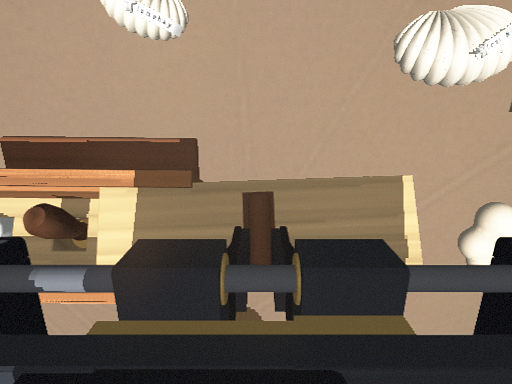

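The lid is about 161 mm out and still in its grooves, with low forces. The stamp's brown handle shows in the box at (50,220). Drawing the lid fully clear.

Call:
{"name": "step_arm", "arguments": {
  "slide": [
    [0, 6, 0],
    [-0.2, 12, 0],
    [0, 12, 0],
    [0, 12, 0],
    [0, 12, 0],
    [0, 12, 0],
    [0, 10, 0],
    [0, 6, 0],
    [0, 4, 0],
    [0, 0, 0]
  ],
  "twist": [0, 0, 0, 0, 0, 0, 0, 0, 0, 0]
}}

```text
time: 10.72
position: [0.5293, 0.2073, 0.1461]
tool_rot: [-0.011, 1.0, 0.0, -0.0]
ft_force: [0.1, -0.1, -2.2]
grip_width: 0.0122
```

```bash
python3 -c "
from h import *;c=grab('wrist','w8');c=grab('scene','s8');c=grab('top','t8');go(.55,.21,.06)
import cv2
a=cv2.imread('pics/s8.png')[110:270,180:400];cv2.imwrite('pics/s8z.png',cv2.resize(a,None,fx=3.4,fy=3.4,interpolation=2))
a=cv2.imread('pics/t8.png')[110:250,130:410];cv2.imwrite('pics/t8z.png',cv2.resize(a,None,fx=2.8,fy=2.8,interpolation=2))"
```

```text
t 10.87 pos [0.5295 0.206  0.1462] yaw 91.15 tilt 0.03 grip 0.0122 F [-0.1  0.3 -1.7] q [ 0.17  0.54  1.64 -0.    0.95 -1.42]
slide total [-20.6   3.6  86.2] n>= 2.13 twist 0.05
```

View pics/s8z.png

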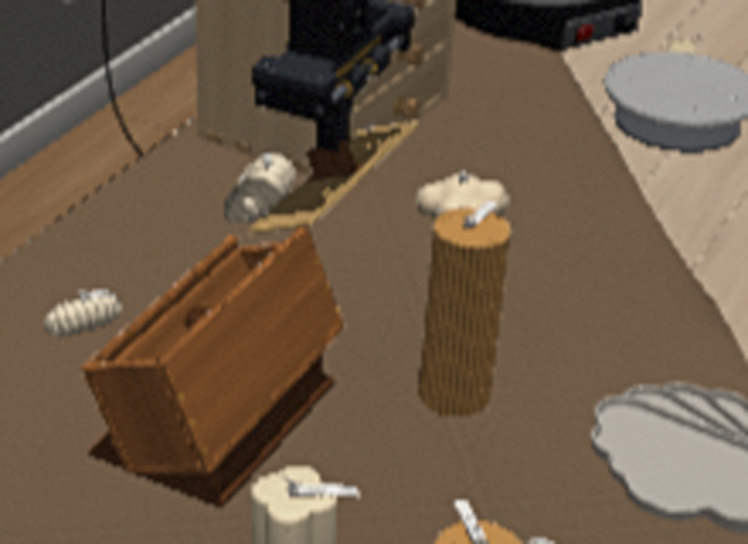

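View pics/t8z.png

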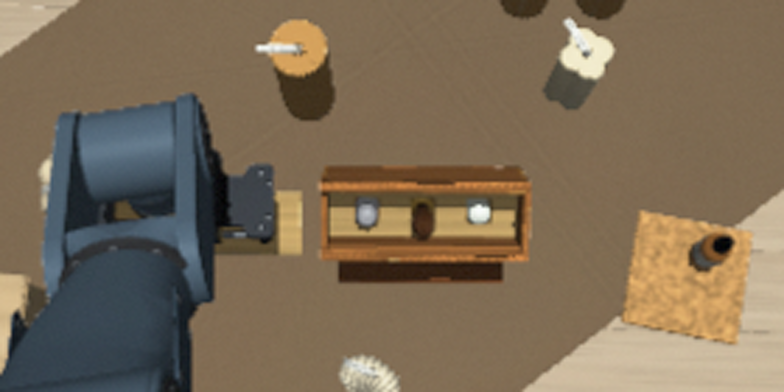

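View pics/w8.png

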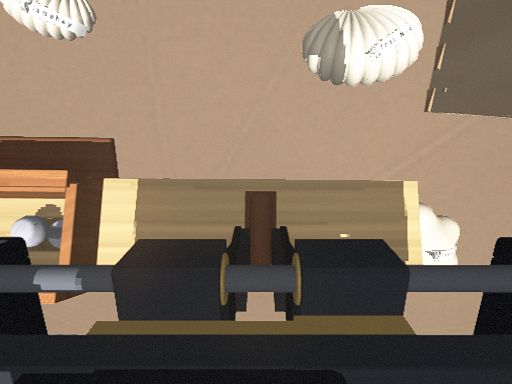

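Only the stamp's dark handle shows in the middle well. The grey tamper is at +y and the white stub at -y. The lid is clear of the box and still tilted. Lowering it now.

Call:
{"name": "step_arm", "arguments": {
  "slide": [
    [-2, -2, 12],
    [-2, -2, 20],
    [-1, -1, 24],
    [0, 0, 20],
    [0, 0, 12],
    [0, 0, 7],
    [0, 0, 3],
    [0, 0, 0]
  ],
  "twist": [0, 0, 0, 0, 0, 0, 0, 0]
}}

```text
time: 11.53
position: [0.5347, 0.201, 0.0479]
tool_rot: [-0.01, 1.0, -0.0, -0.0]
ft_force: [-0.3, 0.8, -1.1]
grip_width: 0.0124
```

Call:
{"name": "step_arm", "arguments": {
  "slide": [
    [0, 0, 2],
    [0, 0, 2],
    [0, 0, 2],
    [0, 0, 2],
    [0, 0, 0]
  ],
  "twist": [0, 0, 0, 0, 0],
  "force": 8
}}

```text
time: 11.95
position: [0.5383, 0.2016, 0.0418]
tool_rot: [-0.01, 1.0, 0.0, 0.004]
ft_force: [4.2, -0.2, 5.1]
grip_width: 0.0135
```

Call:
{"name": "step_arm", "arguments": {
  "slide": [
    [0, 0, 2],
    [0, 0, 2],
    [0, 0, 2],
    [0, 0, 0]
  ],
  "twist": [0, 0, 0, 0],
  "force": 5
}}

```text
time: 12.28
position: [0.5334, 0.2014, 0.0335]
tool_rot: [-0.01, 1.0, -0.0, -0.001]
ft_force: [0.9, -0.5, 0.8]
grip_width: 0.0139
```

```bash
python3 -c "
from h import *;c=grab('wrist','w9');c=grab('scene','s9');go(.538,.2016,.030)
import cv2
a=cv2.imread('pics/s9.png')[110:230,180:340];cv2.imwrite('pics/s9z.png',cv2.resize(a,None,fx=4,fy=4,interpolation=2))"
```

```text
t 12.38 pos [0.5334 0.2014 0.0336] yaw 91.17 tilt 0.16 grip 0.0138 F [ 1.6 -0.  -0.2] q [ 0.16  0.72  1.7   0.    0.72 -1.43]
slide total [-4.6  0.1  3.6] n>= 0.14 twist 0.07
```

View pics/s9z.png

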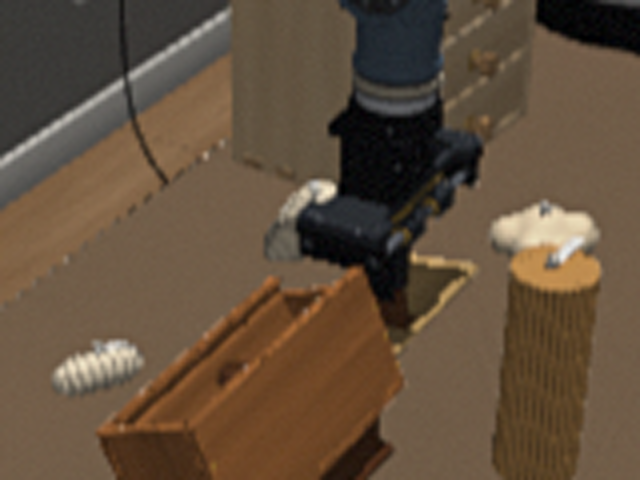

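The lid has turned nearly flat in the fingers and the force is near zero. Release and rise.

Call:
{"name": "step_arm", "arguments": {
  "slide": [
    [0, 0, 2],
    [0, 0, 1],
    [0, 0, 0],
    [0, 0, 0]
  ],
  "twist": [0, 0, 0, 0]
}}

```text
time: 12.72
position: [0.534, 0.2014, 0.0309]
tool_rot: [-0.01, 1.0, -0.0, -0.001]
ft_force: [-0.1, 0.5, 0.7]
grip_width: 0.0136
```

Call:
{"name": "step_arm", "arguments": {
  "slide": [
    [0, 0, 0],
    [0, 0, 0],
    [0, 0, 0],
    [0, 0, -10],
    [0, 0, -40],
    [0, 0, -40],
    [0, 0, -40],
    [0, 0, -40],
    [0, 0, 0]
  ],
  "twist": [0, 0, 0, 0, 0, 0, 0, 0, 0],
  "jaw": 45,
  "force": 20
}}

```text
time: 13.47
position: [0.5397, 0.2025, 0.2103]
tool_rot: [-0.01, 1.0, 0.001, 0.008]
ft_force: [1.0, 0.6, 0.4]
grip_width: 0.0444
```

```bash
python3 - <<'E'
from h import *
c=grab('wrist','w10');W=cloud(c);go(.515,-.043,.25)
for p in [(140,200),(200,200),(330,200),(390,200),(200,220),(330,220),(200,170),(330,170)]: print(p,np.round(W[p[1],p[0]],3),c["color"][p[1],p[0]])
E
```

```text
t 13.52 pos [0.5378 0.2021 0.2069] yaw 91.19 tilt 0.66 grip 0.0448 F [-0.2  0.3 -1. ] q [ 0.17  0.47  1.58 -0.    1.08 -1.43]
slide total [  27.3 -244.5  -43.8] n>= 5.99 twist 0.09
(140, 200) [0.565 0.073 0.071] [40 59 81]
(200, 200) [0.587 0.124 0.001] [124 150 178]
(330, 200) [0.583 0.297 0.002] [127 153 180]
(390, 200) [0.573 0.363 0.03 ] [237 250 253]
(200, 220) [0.616 0.123 0.001] [126 151 178]
(330, 220) [0.612 0.299 0.   ] [126 154 180]
(200, 170) [0.546 0.126 0.004] [ 87 120 145]
(330, 170) [0.542 0.292 0.006] [ 78 107 127]
```

View pics/w10.png

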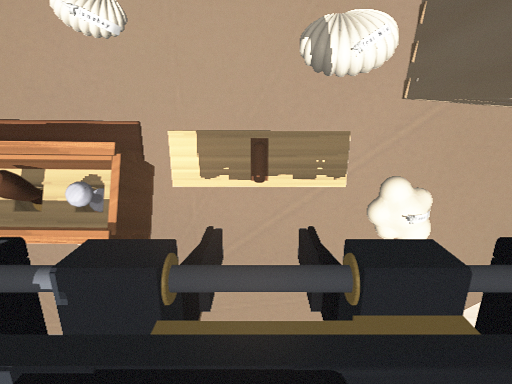

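The lid lies flat at (258,158), surface at z 0.005, bar up. The stamp's handle is in the middle well at the left edge, and the tamper's knob is at (80,195). I move over the box for a close look at the stamp.

Call:
{"name": "step_arm", "arguments": {
  "slide": [
    [2, -25, -22],
    [3, -35, -22],
    [3, -40, 0],
    [3, -40, 0],
    [4, -40, 0],
    [4, -40, 0],
    [4, -25, 0],
    [4, 0, 0],
    [0, 0, 0]
  ],
  "twist": [0, 0, 0, 0, 0, 0, 0, 0, 0]
}}

```text
time: 14.27
position: [0.5109, -0.0449, 0.2443]
tool_rot: [-0.008, 1.0, 0.001, -0.002]
ft_force: [0.4, 0.6, -0.6]
grip_width: 0.0449
```

```bash
python3 - <<'E'
from h import *
c=grab('wrist','w11');go(.515,-.043,.25)
E
```

```text
t 14.32 pos [ 0.5114 -0.0438  0.2444] yaw 91.07 tilt 0.18 grip 0.0448 F [-0.2  0.6  0.1] q [-0.3   0.34  1.67  0.    1.13 -1.89]
slide total [-3.6  0.8 -5.6] n>= 0.16 twist -0.03
```

View pics/w11.png

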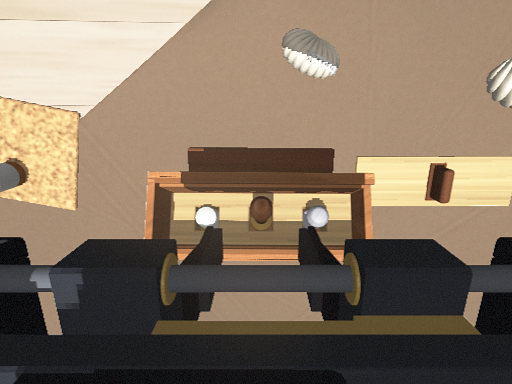

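```bash
python3 - <<'E'
from h import *
c=dict(np.load('pics/w11.npz'));W=cloud(c);im=c["color"]
for v in range(190,232,3): print(v,np.round(W[v,261]*1000).astype(int),im[v,261],'|',np.round(W[v,251]*1000).astype(int),np.round(W[v,271]*1000).astype(int))
cv2.imwrite('pics/w11z.png',cv2.resize(im[165:265,140:380],None,fx=3.3,fy=3.3,interpolation=2))
m=(im[...,2]<160)&(im[...,2]>60)&(W[...,2]>.085);m[:,:240]=0;m[:,285:]=0;m[:190]=0;m[235:]=0
q=W[m];print(len(q),np.round(np.percentile(q,[2,50,98],axis=0),3))
c=dict(np.load('pics/t8.npz'));W=cloud(c)
for v in range(180,197): print(v,np.round(W[v,281]*1000).astype(int),c["color"][v,276:288,2])
E
```

```text
190 [525 -44  83] [48 63 85] | [525 -55  85] [525 -32  84]
193 [535 -43  63] [ 71  96 117] | [535 -56  62] [534 -31  63]
196 [527 -44 100] [29 43 58] | [538 -55  65] [538 -31  63]
199 [528 -44 109] [45 64 93] | [541 -55  66] [541 -31  65]
202 [531 -44 110] [41 61 88] | [533 -54 104] [533 -33 103]
205 [533 -44 112] [ 47  71 100] | [536 -54 106] [536 -33 105]
208 [536 -44 114] [ 50  71 104] | [538 -54 109] [538 -33 109]
211 [540 -43 114] [ 50  74 111] | [542 -54 108] [541 -33 108]
214 [543 -43 115] [ 50  68 100] | [548 -54 101] [547 -32 101]
217 [547 -43 111] [50 67 94] | [570 -56  52] [569 -30  53]
220 [554 -43 103] [43 60 86] | [573 -55  55] [573 -30  55]
223 [572 -43  68] [32 42 53] | [577 -55  56] [577 -30  54]
226 [579 -42  60] [ 65 106 133] | [586 -56  43] [585 -29  44]
229 [583 -42  60] [ 62 104 129] | [589 -56  45] [589 -29  44]
453 [[ 0.528 -0.055  0.093]
 [ 0.538 -0.044  0.11 ]
 [ 0.557 -0.032  0.115]]
180 [576 -46  81] [87 83 91 89 92 91 86 80 79 87 92 92]
181 [578 -47  59] [ 87  79  93  96 102 100  93  83  72  80  92  97]
182 [572 -46  71] [92 87 86 69 61 66 80 89 80 79 94 
[... 243 characters left out ...]
 64  82 140 190 190]
187 [548 -45 109] [172  79  57  64  66  67  67  67  82 143 194 194]
188 [543 -45 116] [153  86  64  70  71  69  71  73  80 137 193 193]
189 [540 -45 113] [150  69  63  72  77  77  78  76  85 136 186 185]
190 [537 -45 114] [153  59  65  75  75  77  79  77  90 142 183 182]
191 [534 -45 114] [160  64  56  75  73  74  79  80  90 148 189 189]
192 [532 -45 107] [168  75  42  66  69  67  76  75  99 165 198 197]
193 [528 -45 108] [171  84  62  55  63  65  63  77 138 190 195 195]
194 [532 -47  68] [131  72  68  59  52  50  54  88 131 147 148 149]
195 [527 -47  81] [104  95  86  59  55  54  70 101 110 110 111 112]
196 [522 -46  90] [ 99 101  99  92  92  91  95 101 103 103 102 104]
```

View pics/w11z.png

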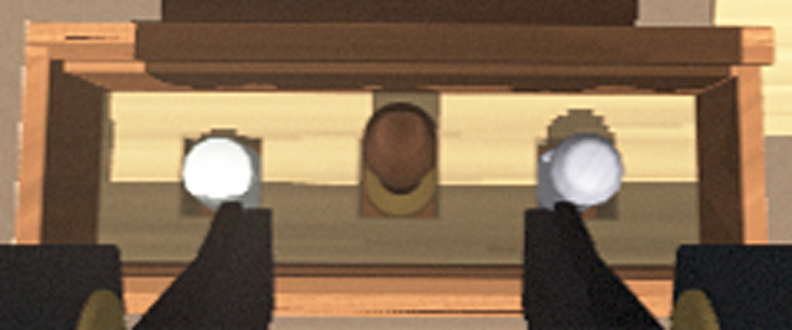

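The head's equator comes out near (0.541, -0.044, 0.099), a lean of about 31° from vertical, which fits 24° plus up to 10°. I'll grip at TCP (0.540, -0.044, 0.102). There the gripper body clears the high wall by about 8 mm and the fingertips clear the floor by about 17 mm.

Call:
{"name": "step_arm", "arguments": {
  "slide": [
    [-10, 0, 0],
    [-10, 0, 0],
    [-9, 0, 20],
    [0, 0, 30],
    [0, 0, 25],
    [0, 0, 0]
  ],
  "twist": [0, 0, 0, 0, 0, 0],
  "jaw": 46
}}

```text
time: 14.82
position: [0.5396, -0.0412, 0.1657]
tool_rot: [-0.011, 1.0, 0.001, -0.005]
ft_force: [-0.6, 0.5, -0.4]
grip_width: 0.0459
```

```bash
python3 - <<'E'
from h import *
c=grab('wrist','w12');go(.540,-.044,.102)
E
```

```text
t 14.87 pos [ 0.5409 -0.0417  0.1679] yaw 91.29 tilt 0.34 grip 0.046 F [ 0.2 -0.4 -0. ] q [-0.28  0.48  1.69  0.    0.98 -1.88]
slide total [ 0.5 -2.4 65.9] n>= 1.58 twist 0.19
```

View pics/w12.png

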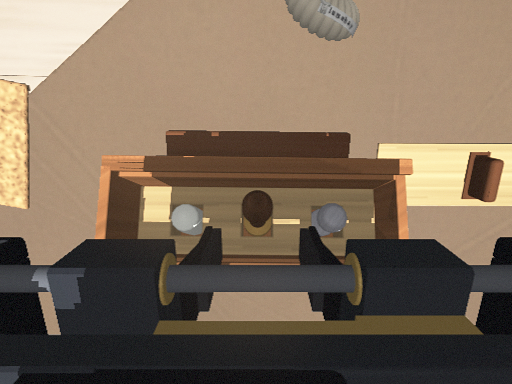

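The handle's head at (257,208) is a touch left of the fingers' middle, column 263. I correct y by -2.5 mm and go down.

Call:
{"name": "step_arm", "arguments": {
  "slide": [
    [0, -2.5, 20],
    [0, 0, 20],
    [0, 0, 14],
    [0, 0, 8],
    [0, 0, 4],
    [0, 0, 0]
  ],
  "twist": [0, 0, 0, 0, 0, 0]
}}

```text
time: 15.37
position: [0.5425, -0.0457, 0.1046]
tool_rot: [-0.011, 1.0, -0.0, 0.0]
ft_force: [0.2, 0.2, -0.1]
grip_width: 0.0459
```

Call:
{"name": "step_arm", "arguments": {
  "slide": [
    [0, 0, 0],
    [0, 0, 0],
    [0, 0, 0],
    [0, 0, 0]
  ],
  "twist": [0, 0, 0, 0],
  "jaw": 10,
  "force": 15
}}

```text
time: 15.7
position: [0.5423, -0.0461, 0.105]
tool_rot: [-0.01, 1.0, -0.0, 0.001]
ft_force: [0.8, 0.6, -0.0]
grip_width: 0.0266
```

The pads closed at 26.6 mm, which matches the 26 mm handle. Pulling out along the well's axis.

Call:
{"name": "step_arm", "arguments": {
  "slide": [
    [0, 0, 0],
    [1.2, 0, -2.7],
    [2, 0, -4.6],
    [3.3, 0, -7.3],
    [4, 0, -9],
    [4, 0, -9],
    [4, 0, -9],
    [0, 0, 0]
  ],
  "twist": [0, 0, 0, 0, 0, 0, 0, 0]
}}

```text
time: 16.37
position: [0.5234, -0.0465, 0.1481]
tool_rot: [-0.01, 1.0, -0.001, 0.001]
ft_force: [-0.1, -0.0, -0.6]
grip_width: 0.0096
```

```bash
python3 - <<'E'
from h import *
c=grab('wrist','w13');go(.495,-.044,.21)
E
```

```text
t 16.42 pos [ 0.5236 -0.0466  0.1474] yaw 91.16 tilt 0.16 grip 0.0098 F [0.2 0.6 0.1] q [-0.3   0.49  1.75  0.    0.89 -1.89]
slide total [ 28.4   3.1 -62.7] n>= 1.65 twist 0.06
```

View pics/w13.png

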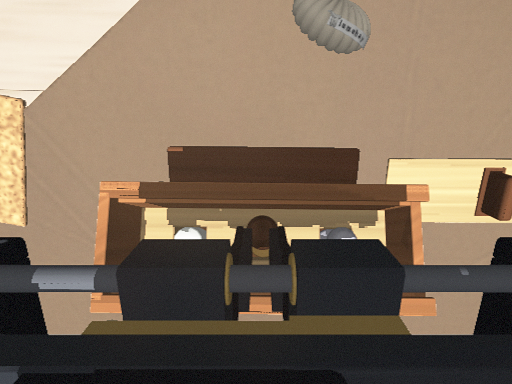

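The grip slipped off: the opening is now 9.8 mm and the handle's head still shows at (262,230) in its well. I open, rise and look again before gripping lower.

Call:
{"name": "step_arm", "arguments": {
  "slide": [
    [0, 0, -30],
    [10, 0, -35],
    [15, 0, -25],
    [0, 0, 0]
  ],
  "twist": [0, 0, 0, 0],
  "jaw": 46
}}

```text
time: 16.75
position: [0.4989, -0.0473, 0.2403]
tool_rot: [-0.01, 1.0, -0.001, 0.003]
ft_force: [0.2, 0.3, -0.4]
grip_width: 0.0288
```

```bash
python3 - <<'E'
from h import *
c=grab('wrist','w14');go(.540,-.044,.098);W=cloud(c);im=c["color"]
cv2.imwrite('pics/w14z.png',cv2.resize(im[165:265,140:380],None,fx=3.3,fy=3.3,interpolation=2))
m=(im[...,2]<160)&(im[...,2]>60)&(W[...,2]>.085);m[:,:240]=0;m[:,285:]=0;m[:190]=0;m[235:]=0
ys,xs=np.where(m);print(xs.min(),xs.max(),ys.min(),ys.max())
for v in range(ys.min()-4,ys.max()+6,2): print(v,np.round(W[v,int(np.median(xs))]*1000).astype(int),im[v,int(np.median(xs))],np.sum(m[v]))
t=grab('scene','s14');cv2.imwrite('pics/s14z.png',cv2.resize(t["color"][165:265,190:300],None,fx=6,fy=6,interpolation=2))
E
```

```text
t 16.8 pos [ 0.4989 -0.0472  0.2382] yaw 91.15 tilt 0.31 grip 0.0327 F [ 0.2 -0.5  0.7] q [-0.32  0.33  1.71  0.    1.09 -1.91]
slide total [-40.4   2.6 140.4] n>= 3.51 twist 0.05
240 284 190 230
186 [501 -46 114] [44 70 97] 0
188 [503 -46 114] [48 65 97] 0
190 [505 -46 114] [49 69 97] 45
192 [507 -46 114] [52 71 98] 45
194 [509 -46 115] [41 58 80] 45
196 [514 -46 104] [ 61  83 119] 45
198 [518 -45 100] [ 60  92 131] 45
200 [526 -45  81] [44 62 84] 0
202 [535 -45  62] [ 70  94 116] 0
204 [537 -45  64] [ 84 112 132] 0
206 [528 -45  98] [40 57 69] 6
208 [527 -45 106] [34 49 68] 6
210 [529 -45 107] [51 69 98] 16
212 [530 -45 110] [46 67 95] 19
214 [532 -45 111] [40 61 92] 21
216 [534 -45 112] [42 63 97] 23
218 [536 -45 114] [ 48  68 100] 23
220 [538 -45 114] [ 51  76 110] 23
222 [539 -45 116] [ 56  79 116] 22
224 [542 -45 114] [ 52  71 105] 21
226 [545 -45 113] [49 69 99] 18
228 [548 -45 112] [42 64 93] 14
230 [553 -45 105] [45 59 85] 8
232 [573 -44  67] [38 56 71] 0
234 [578 -44  60] [ 63 105 131] 0
```

View pics/w14z.png

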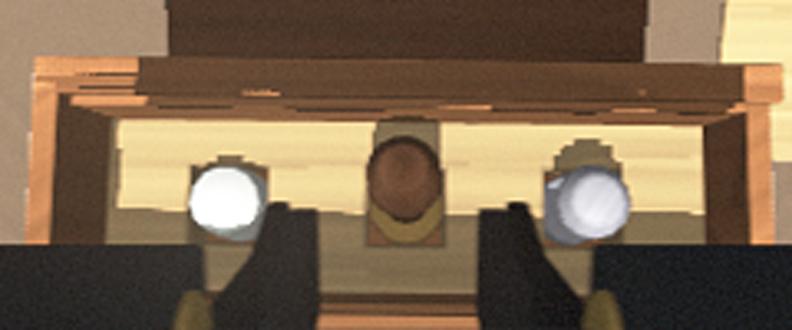

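View pics/s14z.png

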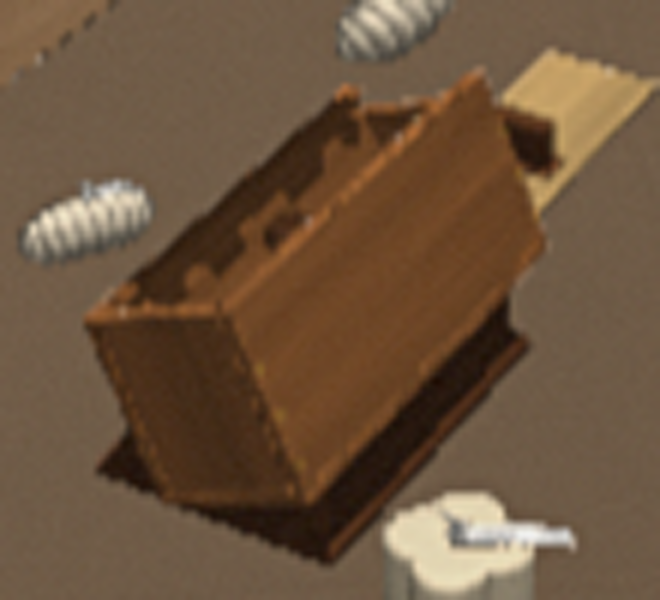

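The stamp is unmoved, highest point (0.540, -0.045, 0.115). Measured finger speed is about 80 mm/s, so at 26.6 mm the fingers were only just touching when I pulled. I retry 4 mm lower, with longer closing and more force.

Call:
{"name": "step_arm", "arguments": {
  "slide": [
    [-20, 0, 0],
    [-22, 0, 20],
    [0, 0, 35],
    [0, 0, 35],
    [0, 0, 18],
    [0, 0, 0],
    [0, 0, 0],
    [0, 0, 0]
  ],
  "twist": [0, 0, 0, 0, 0, 0, 0, 0],
  "jaw": 46
}}

```text
time: 17.52
position: [0.5409, -0.0462, 0.1279]
tool_rot: [-0.01, 1.0, -0.0, 0.0]
ft_force: [0.9, -0.3, 0.1]
grip_width: 0.0456
```

```bash
python3 - <<'E'
from h import *
go(.541,-.0455,.0995)
E
```

```text
t 17.52 pos [ 0.5409 -0.0462  0.1279] yaw 91.17 tilt 0.03 grip 0.0456 F [ 0.9 -0.3  0.1] q [-0.29  0.54  1.72  0.    0.88 -1.88]
slide total [-0.1  0.7 28.4] n>= 0.68 twist 0.07
```

Call:
{"name": "step_arm", "arguments": {
  "slide": [
    [0, 0.5, 12],
    [0, 0, 10],
    [0, 0, 6.5],
    [0, 0, 0],
    [0, 0, 0]
  ],
  "twist": [0, 0, 0, 0, 0]
}}

```text
time: 17.93
position: [0.5403, -0.0455, 0.0995]
tool_rot: [-0.01, 1.0, -0.0, 0.0]
ft_force: [0.2, 0.0, 0.1]
grip_width: 0.0458
```

Call:
{"name": "step_arm", "arguments": {
  "slide": [
    [0, 0, 0],
    [0, 0, 0],
    [0, 0, 0],
    [0, 0, 0],
    [0, 0, 0],
    [0, 0, 0],
    [0, 0, 0],
    [0, 0, 0]
  ],
  "twist": [0, 0, 0, 0, 0, 0, 0, 0],
  "jaw": 10,
  "force": 25
}}

```text
time: 18.6
position: [0.5404, -0.0456, 0.0995]
tool_rot: [-0.01, 1.0, -0.0, 0.0]
ft_force: [-0.5, -0.6, 1.3]
grip_width: 0.0204
```

Call:
{"name": "step_arm", "arguments": {
  "slide": [
    [0, 0, 0],
    [0, 0, 0]
  ],
  "twist": [0, 0]
}}

```text
time: 18.77
position: [0.5403, -0.0456, 0.0995]
tool_rot: [-0.01, 1.0, -0.0, 0.0]
ft_force: [-0.3, -0.0, 2.1]
grip_width: 0.0206
```

```bash
python3 - <<'E'
from h import *
go(.541,-.0455,.0995);c=grab('wrist','w15');im=c["color"];cv2.imwrite('pics/w15z.png',cv2.resize(im[165:265,140:380],None,fx=3.3,fy=3.3,interpolation=2))
E
```

```text
t 18.77 pos [ 0.5403 -0.0456  0.0995] yaw 91.17 tilt 0.01 grip 0.0206 F [-0.3 -0.   2.1] q [-0.29  0.59  1.74 -0.    0.81 -1.88]
slide total [-0.7  0.1 -0. ] n>= 0.02 twist 0.07
```

View pics/w15z.png

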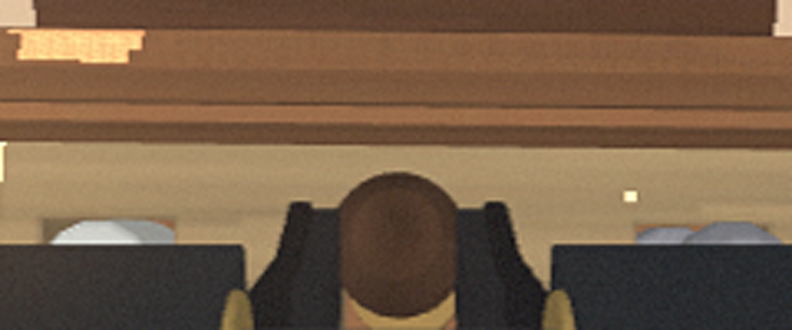

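The opening is steady at 20.6 mm, and the head bulges over the fingers' inner edges at image (398,245). This suggests they have closed on the narrower part. I pull slowly and watch.

Call:
{"name": "step_arm", "arguments": {
  "slide": [
    [0.8, 0, -1.8],
    [1.2, 0, -2.7],
    [1.6, 0, -3.6],
    [2, 0, -4.5],
    [2, 0, -4.5],
    [0, 0, 0]
  ],
  "twist": [0, 0, 0, 0, 0, 0]
}}

```text
time: 19.32
position: [0.5326, -0.0457, 0.1175]
tool_rot: [-0.01, 1.0, -0.0, 0.0]
ft_force: [0.3, -0.3, -0.9]
grip_width: 0.0206
```

```bash
python3 - <<'E'
from h import *
go(.541,-.0455,.0995);c=grab('wrist','w16');im=c["color"];cv2.imwrite('pics/w16z.png',cv2.resize(im[165:265,140:380],None,fx=3.3,fy=3.3,interpolation=2))
E
```

```text
t 19.32 pos [ 0.5326 -0.0457  0.1175] yaw 91.17 tilt 0.06 grip 0.0206 F [ 0.3 -0.3 -0.9] q [-0.29  0.55  1.75  0.    0.84 -1.89]
slide total [-8.4  0.  18. ] n>= 0.48 twist 0.07
```

View pics/w16z.png

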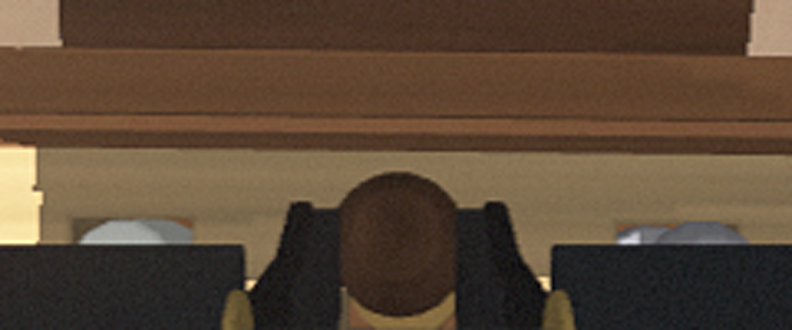

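The head keeps its place in the fingers, so the stamp is coming up. Continuing along the axis.

Call:
{"name": "step_arm", "arguments": {
  "slide": [
    [2, 0, -4.5],
    [3, 0, -7],
    [3.5, 0, -8],
    [3.5, 0, -8],
    [3.5, 0, -8],
    [3.5, 0, -8],
    [3.5, 0, -8],
    [3.5, 0, -8],
    [3.5, 0, -8],
    [3.5, 0, -8],
    [3.5, 0, -8],
    [2, 0, -5],
    [0, 0, -10],
    [0, 0, -10],
    [0, 0, 0],
    [0, 0, 0]
  ],
  "twist": [0, 0, 0, 0, 0, 0, 0, 0, 0, 0, 0, 0, 0, 0, 0, 0]
}}

```text
time: 20.7
position: [0.4944, -0.0466, 0.2254]
tool_rot: [-0.01, 1.0, -0.0, 0.001]
ft_force: [-0.9, 0.3, 0.5]
grip_width: 0.0103
```

```bash
python3 - <<'E'
from h import *
go(.465,-.36,.22);c=grab('wrist','w17');t=grab('scene','s17');cv2.imwrite('pics/s17z.png',cv2.resize(t["color"][120:260,190:320],None,fx=5,fy=4.2,interpolation=2))
E
```

```text
t 20.7 pos [ 0.4944 -0.0466  0.2254] yaw 91.17 tilt 0.08 grip 0.0103 F [-0.9  0.3  0.5] q [-0.32  0.34  1.74 -0.    1.06 -1.91]
slide total [  35.8 -312.7    5.5] n>= 7.55 twist 0.07
```

View pics/s17z.png

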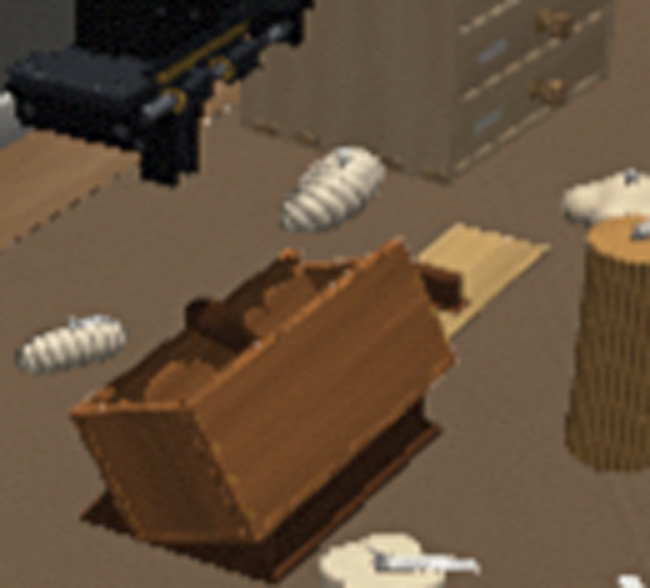

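View pics/w17.png

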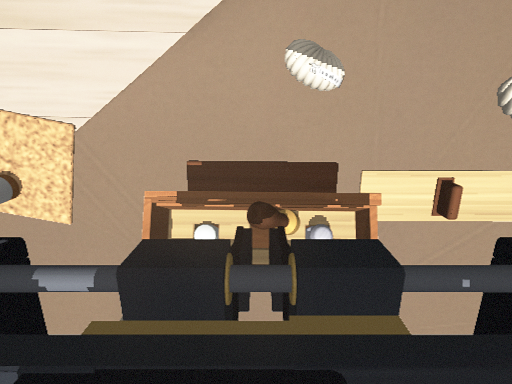

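It slipped out partway: the stamp now leans in the box, head at (262,213) near the low wall and its brass foot at about (292,220). I'll back off and look.

Call:
{"name": "step_arm", "arguments": {
  "slide": [
    [30, 0, -15],
    [20, 0, -15],
    [0, 0, 0],
    [0, 0, 0],
    [0, 0, 0],
    [0, 0, 0]
  ],
  "twist": [0, 0, 0, 0, 0, 0],
  "jaw": 60
}}

```text
time: 21.3
position: [0.4448, -0.0476, 0.2544]
tool_rot: [-0.01, 1.0, 0.0, -0.0]
ft_force: [1.2, -0.0, 0.5]
grip_width: 0.0422
```

```bash
python3 - <<'E'
from h import *
go(.465,-.36,.22);c=grab('wrist','w18');cv2.imwrite('pics/w18z.png',cv2.resize(c["color"][150:290,140:380],None,fx=3.3,fy=3.3,interpolation=2))
t=grab('top','t18');cv2.imwrite('pics/t18z.png',cv2.resize(t["color"][160:220,230:330],None,fx=7,fy=7,interpolation=2))
E
```

```text
t 21.3 pos [ 0.4448 -0.0476  0.2544] yaw 91.17 tilt 0.02 grip 0.0422 F [ 1.2 -0.   0.5] q [-0.36  0.23  1.81  0.    1.1  -1.95]
slide total [ -13.8 -312.8   34.3] n>= 7.55 twist 0.07
```

View pics/w18z.png

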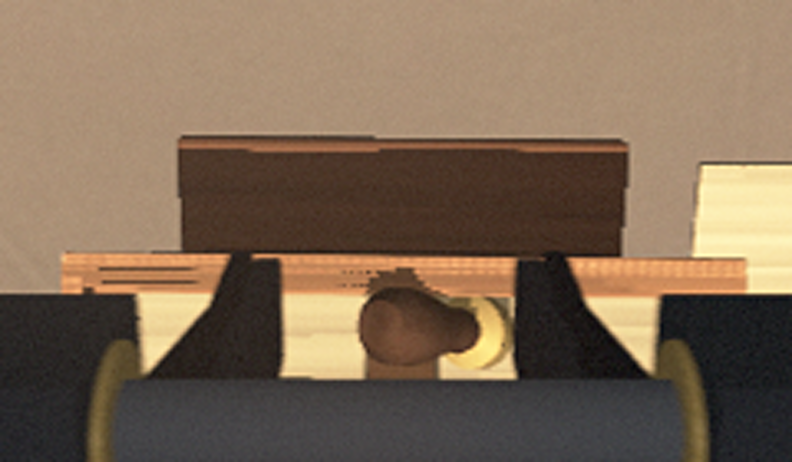

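View pics/t18z.png

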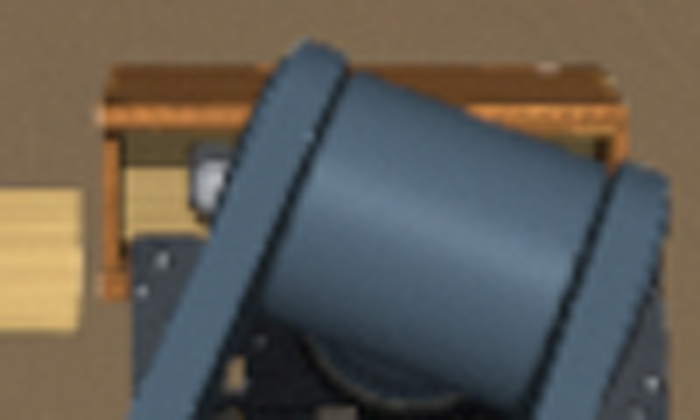

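Call:
{"name": "step_arm", "arguments": {
  "slide": [
    [-20, 0, -20],
    [-20, 0, -25],
    [0, 0, 0],
    [0, 0, 0]
  ],
  "twist": [0, 0, 0, 0],
  "jaw": 80
}}

```text
time: 21.73
position: [0.4861, -0.047, 0.3006]
tool_rot: [-0.011, 1.0, -0.0, 0.001]
ft_force: [0.0, -0.4, -0.6]
grip_width: 0.0753
```

```bash
python3 - <<'E'
from h import *
go(.465,-.36,.22);c=grab('wrist','w19');u0,v0=170,150
cv2.imwrite('pics/w19z.png',cv2.resize(c["color"][150:270,170:370],None,fx=4,fy=4,interpolation=2))
s=grab('scene','s19');cv2.imwrite('pics/s19z.png',cv2.resize(s["color"][165:265,195:305],None,fx=6,fy=6,interpolation=2))
E
```

```text
t 21.73 pos [ 0.4861 -0.047   0.3006] yaw 91.21 tilt 0.16 grip 0.0753 F [ 0.  -0.4 -0.6] q [-0.33  0.24  1.66 -0.    1.24 -1.92]
slide total [  27.8 -312.4   80.8] n>= 7.77 twist 0.11
```

View pics/w19z.png

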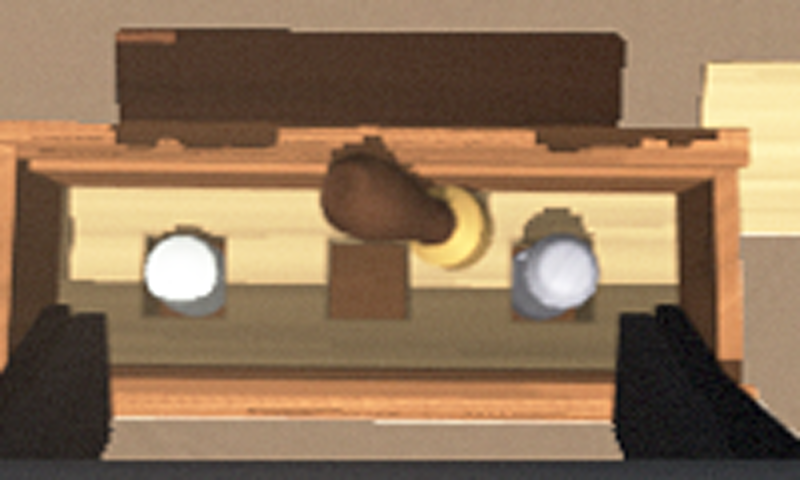

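View pics/s19z.png

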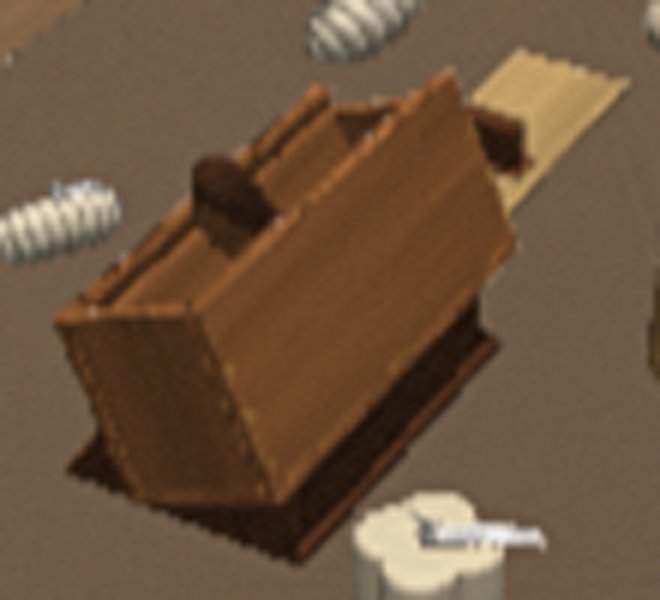

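The stamp now stands on the box floor between the middle well and the tamper. It leans with its head at image (370,195) on the low wall's lip and its foot at (465,230). Tamper and stub are untouched. Measuring its axis.

```bash
python3 - <<'E'
from h import *
c=dict(np.load('pics/w19.npz'));W=cloud(c);im=c["color"]
def px(x,y): return 170+x/4,150+y/4
for n,(x,y) in dict(headtop=(350,185),headmid=(370,200),mid=(400,205),neck=(440,220),brass=(465,235),brassR=(485,225),brassB=(450,262)).items():
    u,v=px(x,y);print(n,round(u),round(v),np.round(W[round(v),round(u)],4))
m=np.zeros(im.shape[:2],bool)
hsv=cv2.cvtColor(im,cv2.COLOR_BGR2HSV)
b=im[...,0].astype(int);r=im[...,2].astype(int)
m=(r<125)&(r>45)&(W[...,2]>.085); m[:,:248]=0;m[:,286:]=0;m[:186]=0;m[212:]=0
# box frame
th=np.radians(24);yw=np.radians(1.15)
Rb=R.from_euler('z',1.15,degrees=True).as_matrix()@R.from_euler('y',-24,degrees=True).as_matrix()
o=np.array([.580,-.0445,.0346]);np.savez('box.npz',Rb=Rb,o=o)
q=W[m];B=(q-o)@Rb
k=(B[:,2]>50);q=q[k];B=B[k]
print(len(q),'world',np.round(np.percentile(q,[1,50,99],axis=0),3).tolist(),'box',np.round(np.percentile(B,[1,50,99],axis=0),3).tolist())
for v in range(184,216,2): print(v,' '.join('%d/%d/%d'%tuple(np.round(W[v,u]*1000).astype(int)) for u in range(248,294,4)))
E
```

```text
headtop 258 196 [ 0.5086 -0.0493  0.139 ]
headmid 262 200 [ 0.5126 -0.0446  0.1415]
mid 270 201 [ 0.5159 -0.0351  0.1344]
neck 280 205 [ 0.5323 -0.0205  0.0999]
brass 286 209 [ 0.5407 -0.0116  0.0912]
brassR 291 206 [ 0.5377 -0.0046  0.0871]
brassB 282 216 [ 0.5508 -0.0165  0.0912]Traceback (most recent call last):
  File "<stdin>", line 16, in <module>
    return _quantile_unchecked(
        a, q, axis, out, overwrite_input, method, keepdims, weights)
    return _ureduce(a,
                    func=_quantile_ureduce_func,
    ...<5 lines>...
                    overwrite_input=overwrite_input,
                    method=method)
    r = func(a, **kwargs)
    result = _quantile(arr,
                       quantiles=q,
    ...<2 lines>...
                       out=out,
                       weights=wgt)
    slices_having_nans = np.isnan(arr[-1, ...])
                                  ~~~^^^^^^^^^
IndexError: index -1 is out of bounds for axis 0 with size 0
```

```bash
python3 - <<'E'
from h import *
from scipy.optimize import least_squares
c=dict(np.load('pics/w19.npz'));W=cloud(c);im=c["color"]
f=np.load('box.npz') if __import__('os').path.exists('box.npz') else None
Rb=f['Rb'];o=f['o']
print('boxz',Rb[:,2])
r=im[...,2].astype(int)
for v in range(184,222,2): print(v,' '.join('%d,%d,%d,%d'%(*np.round(W[v,u]*1000).astype(int),r[v,u]) for u in range(248,296,4)))
E
```

```text
boxz [-0.40665472 -0.00816318  0.91354546]
184 502,-62,112,229 502,-57,112,226 501,-52,113,229 501,-47,112,198 501,-42,112,99 501,-37,111,225 501,-32,111,230 501,-27,112,220 500,-23,114,228 501,-18,111,222 501,-13,112,230 501,-8,112,214
186 504,-62,112,185 504,-57,113,196 503,-52,114,99 503,-47,114,101 503,-42,114,97 503,-37,115,189 503,-32,113,208 503,-28,115,203 503,-23,113,212 503,-18,113,205 503,-13,114,202 503,-8,113,202
188 506,-62,116,182 506,-57,114,154 506,-52,115,94 506,-47,114,69 506,-42,115,94 506,-37,114,140 505,-32,115,184 506,-27,114,185 -9223372036854775808,-9223372036854775808,-9223372036854775808,184 505,-18,115,187 505,-13,115,187 505,-8,113,191
190 509,-62,115,172 508,-57,115,129 504,-52,129,72 504,-47,131,70 503,-42,131,74 508,-37,117,80 508,-32,115,161 508,-27,116,171 508,-22,115,170 508,-17,114,173 507,-13,116,175 507,-8,116,176
192 514,-62,105,225 514,-57,105,95 505,-52,135,94 505,-47,135,100 506,-42,133,83 507,-38,128,65 513,-32,105,146 513,-27,105,230 513,-22,104,227 513,-17,105,227 513,-11,105,226 513,-6,106,226
194 519,-62,98,133 508,-56,133,106 507,-52,13
[... 1895 characters left out ...]
38,115 557,-29,67,190 550,-24,87,232 549,-19,89,244 548,-14,92,252 548,-8,90,177 554,-1,73,244
216 559,-63,73,239 564,-58,59,134 572,-52,37,115 571,-46,39,117 571,-40,38,117 572,-33,38,117 559,-29,70,180 558,-23,72,239 551,-19,91,227 551,-14,91,176 553,-8,85,232 557,-1,74,239
218 561,-63,75,233 567,-58,60,128 574,-52,40,116 574,-46,39,121 574,-40,39,116 574,-33,39,118 562,-29,72,172 560,-23,76,232 560,-18,74,231 560,-12,75,232 560,-6,74,233 560,-1,74,232
220 564,-63,76,225 570,-58,59,116 578,-52,40,121 577,-46,41,122 577,-40,40,113 577,-33,40,116 564,-29,73,166 563,-23,76,234 563,-18,74,233 563,-12,74,243 562,-7,77,244 563,-1,75,242<stdin>:8: RuntimeWarning: invalid value encountered in cast
```

The stamp leans about 45°, towards both -x and -y. Its foot is near (0.548, -0.003, 0.076), its bulge near (0.518, -0.044, 0.125), with a slim neck between. I'll first nudge the head towards +y with one open finger, just above the lip, so that it leans only towards -x. Then I can grip the neck below the bulge, jaws along y.

Call:
{"name": "step_arm", "arguments": {
  "slide": [
    [-15, 13, 30],
    [-16, 14, 35],
    [0, 0, 35],
    [0, 0, 30],
    [0, 0, 20],
    [0, 0, 0],
    [0, 0, 0],
    [0, 0, 0]
  ],
  "twist": [0, 0, 0, 0, 0, 0, 0, 0],
  "jaw": 87
}}

```text
time: 22.5
position: [0.5148, -0.0192, 0.1505]
tool_rot: [-0.01, 1.0, -0.0, 0.0]
ft_force: [0.9, 0.6, 0.3]
grip_width: 0.0874
```

```bash
python3 - <<'E'
from h import *
go(.517,-.020,.136);c=grab('wrist','w20')
E
```

```text
t 22.5 pos [ 0.5148 -0.0192  0.1505] yaw 91.16 tilt 0.03 grip 0.0874 F [0.9 0.6 0.3] q [-0.25  0.48  1.77 -0.    0.89 -1.85]
slide total [-2.2 -0.8 14.5] n>= 0.35 twist 0.06
```

View pics/w20.png

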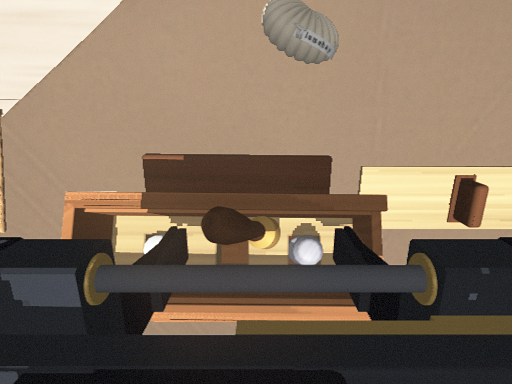

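The left finger (column 185) is just outside the head (203–235). Lowering 14 mm, then a slow push to +y.

Call:
{"name": "step_arm", "arguments": {
  "slide": [
    [-2, -1, 9],
    [0, 0, 5.5],
    [0, 0, 0],
    [0, 0, 0]
  ],
  "twist": [0, 0, 0, 0]
}}

```text
time: 22.88
position: [0.5164, -0.02, 0.1354]
tool_rot: [-0.01, 1.0, 0.0, -0.0]
ft_force: [0.1, -0.2, 0.3]
grip_width: 0.0869
```

Call:
{"name": "step_arm", "arguments": {
  "slide": [
    [0, 4, 0],
    [0, 4, 0],
    [0, 4, 0],
    [0, 4, 0],
    [0, 4, 0],
    [0, 4, 0],
    [0, 4, 0],
    [0, 0, 0]
  ],
  "twist": [0, 0, 0, 0, 0, 0, 0, 0]
}}

```text
time: 23.55
position: [0.5159, 0.0089, 0.1354]
tool_rot: [-0.011, 1.0, 0.0, -0.0]
ft_force: [0.1, 0.3, 0.3]
grip_width: 0.0867
```

```bash
python3 - <<'E'
from h import *
go(.517,-.020,.136);c=grab('wrist','w21');cv2.imwrite('pics/w21z.png',cv2.resize(c["color"][165:265,140:380],None,fx=3.3,fy=3.3,interpolation=2))
E
```

```text
t 23.55 pos [0.5159 0.0089 0.1354] yaw 91.22 tilt 0.02 grip 0.0867 F [0.1 0.3 0.3] q [-0.2   0.5   1.78  0.    0.86 -1.79]
slide total [ -0.5 -28.9  -0.6] n>= 0.69 twist 0.12
```

View pics/w21z.png

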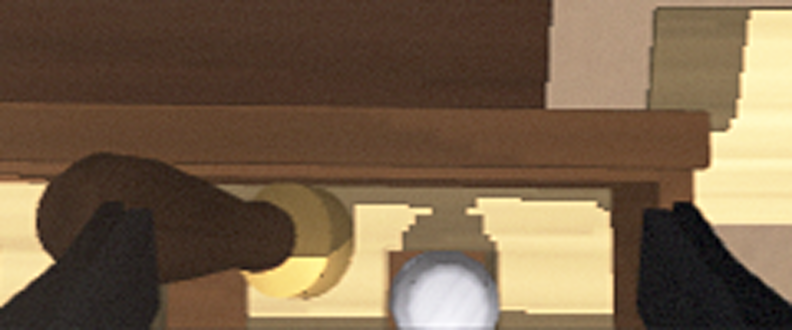

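```bash
python3 - <<'E'
from h import *
c=dict(np.load('pics/w21.npz'));W=cloud(c);r=c["color"][...,2]
for y in range(150,290,14):
    v=165+y/3.3; print(round(v),' '.join('%d,%d,%d'%tuple(np.round(W[round(v),round(140+x/3.3)]*1000)) for x in range(40,330,24)))
E
```

```text
210 506,-64,116 507,-60,114 506,-54,115 506,-49,115 506,-45,115 506,-40,114 506,-35,114 506,-30,115 506,-25,115 506,-20,115 505,-15,116 506,-11,113 505,-6,116
215 514,-68,106 514,-63,105 503,-49,132 504,-45,130 504,-41,129 507,-38,122 513,-37,105 513,-32,106 513,-27,105 513,-21,104 513,-16,105 513,-12,103 512,-6,105
219 527,-78,79 505,-53,134 504,-47,136 506,-44,133 505,-40,133 507,-37,128 510,-34,120 522,-35,89 522,-30,89 522,-23,90 521,-18,93 520,-12,94 520,-7,94
223 537,-84,64 507,-53,136 507,-48,137 507,-44,136 507,-40,135 509,-36,131 512,-33,123 515,-30,116 536,-34,64 536,-27,63 529,-19,80 528,-14,82 531,-8,74
227 510,-57,135 509,-52,138 508,-47,139 506,-41,144 509,-39,137 511,-36,132 513,-32,128 517,-30,118 520,-26,110 527,-23,94 530,-19,86 530,-13,85 531,-8,84
232 513,-57,136 512,-52,139 506,-43,151 506,-40,150 507,-36,148 514,-36,134 516,-32,128 519,-29,121 522,-26,113 527,-22,102 531,-18,94 533,-13,88 534,-8,87
236 515,-57,137 514,-52,140 506,-42,156 507,-39,154 508,-35,153 516,-36,135 518,-32,130 522,-29,122 525,-26,115 529,-22,105 533,-18,97 536,-13,89 536,-7,90
240 549,-83,71 517,-52,140 506,-40,161 508,-38,158 509,-35,155 519,-36,133 522,-32,128 525,-29,122 528,-26,114 533,-22,103 536,-18,96 539,-13,91 539,-7,90
244 554,-83,70 506,-43,166 508,-40,163 507,-36,163 511,-35,155 522,-36,133 525,-33,128 529,-30,119 533,-27,110 537,-22,101 541,-18,93 542,-13,92 542,-7,91
249 506,-44,172 506,-41,171 508,-38,168 508,-35,167 515,-35,155 527,-37,131 531,-34,121 573,-46,40 574,-39,38 549,-24,87 547,-18,91 546,-13,93 547,-7,89
```

The head hasn't moved, although the finger should be against it. I check where the free right fingertip really ends.

```bash
python3 - <<'E'
from h import *
c=dict(np.load('pics/w21.npz'));W=cloud(c);r=c["color"][...,2]
for v in range(220,250,2):
    print(v,' '.join('%d,%d,%d'%tuple(np.round(W[v,u]*1000)) for u in range(326,366,4)))
E
```

```text
220 519,58,94 519,61,95 519,64,95 516,65,102 514,67,106 514,70,106 515,73,105 553,110,4 553,114,5 553,119,5
222 532,65,67 527,65,79 522,65,91 517,65,103 516,67,107 516,70,106 515,72,107 555,110,7 555,114,6 555,119,5Traceback (most recent call last):
  File "<stdin>", line 4, in <module>
  File "<stdin>", line 4, in <genexpr>
ValueError: cannot convert float NaN to integer
```

```bash
python3 - <<'E'
from h import *
c=dict(np.load('pics/w21.npz'));W=cloud(c);r=c["color"][...,2]
for v in range(222,250,2):
    print(v,' '.join('%.0f,%.0f,%.0f'%tuple(np.round(W[v,u]*1000)) for u in range(326,366,4)))
E
```

```text
222 532,65,67 527,65,79 522,65,91 517,65,103 516,67,107 516,70,106 515,72,107 555,110,7 555,114,6 555,119,5
224 534,65,66 528,65,80 523,65,92 519,65,103 nan,nan,nan 517,69,107 517,72,107 558,111,5 557,115,6 557,118,7
226 535,65,67 530,65,81 524,65,93 519,65,105 518,67,108 504,58,142 518,73,107 560,111,5 560,115,5 560,119,5
228 536,65,69 531,65,82 526,65,93 506,54,142 505,56,142 504,58,145 504,60,145 562,111,6 563,116,4 562,119,6
230 538,65,69 532,65,83 527,65,95 506,53,145 505,56,145 504,57,148 503,59,150 564,111,6 564,116,6 565,120,5
232 540,65,69 534,65,83 529,65,95 506,53,147 505,55,148 505,57,149 504,58,151 504,60,151 567,116,5 567,121,4
234 542,65,69 536,65,83 530,65,95 506,52,150 506,54,150 506,56,150 505,58,152 504,59,154 571,118,1 571,122,1
236 543,65,70 537,65,83 531,65,96 507,52,150 506,54,153 506,56,152 504,57,157 504,59,156 574,118,1 573,122,2
238 544,65,71 538,65,85 512,52,142 508,52,151 506,53,155 506,55,156 505,57,157 504,58,158 504,60,160 576,123,1
240 546,65,72 540,65,84 513,52,141 509,52,151 506,52,158 505,54,159 506,57,157 504,57,161 504,59,161 578,123,1
242 548,65,72 541,65,86 515,53,141 510,52,151 507,52,158 505,53,161 506,56,160 504,57,164 504,59,164 504,61,164
244 549,65,73 543,65,86 515,52,143 511,52,152 508,52,158 506,53,161 506,55,163 505,57,164 504,58,166 504,60,166
246 551,65,74 545,66,85 516,52,144 512,52,152 509,52,158 506,53,164 506,55,164 506,56,165 504,57,169 504,59,168
248 552,65,74 546,66,86 518,53,143 514,52,152 510,52,158 507,52,165 506,54,167 506,56,167 505,57,169 504,59,170
```

The visible fingertips end at z 0.141 with the TCP at z 0.135. The real tips are therefore about 6 mm behind the TCP, not 17 mm ahead as robot.finger_overhang says. That explains the slips, since I was holding only the dome, and the shallow holds on bar and candle agree. I'll use tip = TCP + 6 mm from here and redo the nudge lower.

Call:
{"name": "step_arm", "arguments": {
  "slide": [
    [0, -15, 0],
    [0, -15, 0],
    [0, 0, 12],
    [0, 0, 9],
    [0, 0, 0],
    [0, 0, 0]
  ],
  "twist": [0, 0, 0, 0, 0, 0]
}}

```text
time: 24.1
position: [0.5159, -0.0217, 0.1138]
tool_rot: [-0.01, 1.0, 0.0, -0.001]
ft_force: [-0.4, -0.5, -0.6]
grip_width: 0.0867
```

Call:
{"name": "step_arm", "arguments": {
  "slide": [
    [0, 4, 0],
    [0, 4, 0],
    [0, 4, 0],
    [0, 4, 0],
    [0, 4, 0],
    [0, 4, 0],
    [0, 4, 0],
    [0, 0, 0]
  ],
  "twist": [0, 0, 0, 0, 0, 0, 0, 0]
}}

```text
time: 24.77
position: [0.5159, 0.0069, 0.1145]
tool_rot: [-0.011, 1.0, 0.0, -0.0]
ft_force: [-0.0, -0.7, 0.7]
grip_width: 0.087
```

```bash
python3 - <<'E'
from h import *
go(.517,-.020,.136);c=grab('wrist','w22');cv2.imwrite('pics/w22z.png',cv2.resize(c["color"][165:265,140:380],None,fx=3.3,fy=3.3,interpolation=2))
E
```

```text
t 24.77 pos [0.5159 0.0069 0.1145] yaw 91.22 tilt 0.02 grip 0.087 F [-0.  -0.7  0.7] q [-0.2   0.54  1.8   0.    0.81 -1.8 ]
slide total [ -0.5 -26.9 -21.5] n>= 0.83 twist 0.12
```

View pics/w22z.png

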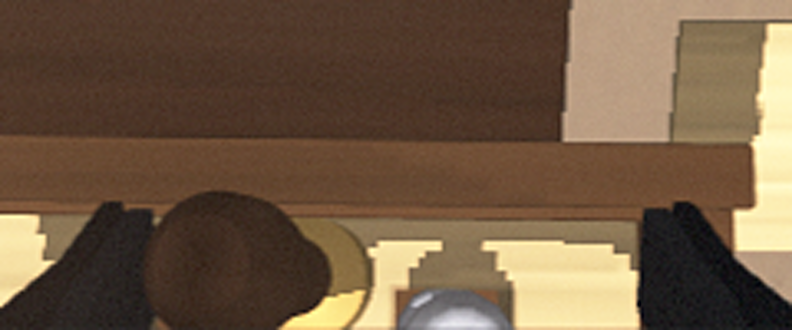

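The push worked: the head is now against the left finger, with the foot still a little to +y. Push 10 mm more.

Call:
{"name": "step_arm", "arguments": {
  "slide": [
    [0, 4, 0],
    [0, 4, 0],
    [0, 3, 0],
    [0, 0, 0],
    [0, -6, 0],
    [0, 0, 0]
  ],
  "twist": [0, 0, 0, 0, 0, 0]
}}

```text
time: 25.32
position: [0.5163, 0.0102, 0.1145]
tool_rot: [-0.01, 1.0, -0.0, 0.0]
ft_force: [0.2, -0.5, -0.1]
grip_width: 0.0869
```

Call:
{"name": "step_arm", "arguments": {
  "slide": [
    [20, -5, -25],
    [25, -5, -30],
    [0, 0, 0],
    [0, 0, 0],
    [0, 0, 0]
  ],
  "twist": [0, 0, 0, 0, 0]
}}

```text
time: 25.73
position: [0.4719, -0.0003, 0.1696]
tool_rot: [-0.01, 1.0, -0.0, 0.001]
ft_force: [-0.4, 0.2, 0.2]
grip_width: 0.087
```

```bash
python3 - <<'E'
from h import *
go(.517,-.020,.136);c=grab('wrist','w23');im=c["color"];W=cloud(c);cv2.imwrite('pics/w23z.png',cv2.resize(im[165:285,170:350],None,fx=4,fy=4,interpolation=2))
for v in range(190,252,3): print(v,' '.join('%.0f,%.0f,%.0f,%d'%(*(W[v,u]*1000),im[v,u,2]) for u in range(240,300,5)))
E
```

```text
t 25.73 pos [ 4.719e-01 -3.000e-04  1.696e-01] yaw 91.12 tilt 0.1 grip 0.087 F [-0.4  0.2  0.2] q [-0.24  0.4   1.86  0.    0.89 -1.83]
slide total [-44.6 -20.6  33.6] n>= 1.43 twist 0.02
190 487,-23,9,72 487,-18,9,72 487,-12,8,70 487,-6,9,73 487,-0,9,71 487,5,9,69 487,11,8,67 487,17,8,64 486,22,9,66 486,28,9,66 487,34,8,59 486,40,9,64
193 490,-23,12,78 490,-17,11,81 490,-12,11,80 490,-6,10,82 490,-0,11,79 nan,nan,nan,81 490,11,10,84 489,17,11,81 489,22,11,79 489,28,11,79 489,34,10,79 490,40,9,82
196 494,-23,10,77 494,-18,9,76 494,-12,11,76 494,-6,9,80 nan,nan,nan,75 494,5,10,76 493,11,10,74 493,17,11,73 493,23,10,73 493,28,11,76 493,34,9,73 493,40,10,76
199 498,-23,9,76 498,-17,10,78 497,-12,10,77 498,-6,10,75 497,-0,10,77 497,6,10,79 497,11,11,78 497,17,10,78 497,23,11,76 496,28,12,78 497,34,10,74 497,40,9,76
202 501,-23,11,72 501,-17,10,77 501,-12,11,76 501,-6,10,72 501,-0,11,75 501,6,10,80 500,11,11,76 501,17,10,77 500,23,11,75 500,29,10,74 501,35,9,76 500,40,11,77
205 505,-23,11,73 505,-17,10,76 505,-12,10,76 505,-6,10,74 505,-0,10,77 504,6,10,81 505,12,10,76 505,17,9,78 504,23,
[... 1836 characters left out ...]
 501,-12,113,100 502,-8,112,97 501,-4,113,100 501,-0,113,205 502,4,111,215 501,8,112,219 501,12,113,227 501,16,113,227 501,21,113,227 501,25,113,230 501,29,112,233
244 503,-16,115,94 503,-12,115,95 504,-8,113,95 504,-4,113,97 504,-0,113,138 503,4,114,183 503,8,114,182 503,12,114,182 503,16,113,188 503,21,113,201 503,25,114,207 503,29,114,212
247 507,-17,113,98 506,-12,114,94 506,-8,115,100 506,-4,115,93 506,0,114,94 505,4,115,185 505,8,116,185 505,12,115,185 506,17,114,185 505,21,115,186 505,25,115,200 505,29,115,199
250 501,-15,130,56 501,-12,129,51 500,-8,131,55 509,-4,115,98 508,0,115,95 508,4,115,191 508,8,115,189 508,12,114,191 508,17,114,192 508,21,116,197 508,25,115,198 507,29,116,199
```

View pics/w23z.png

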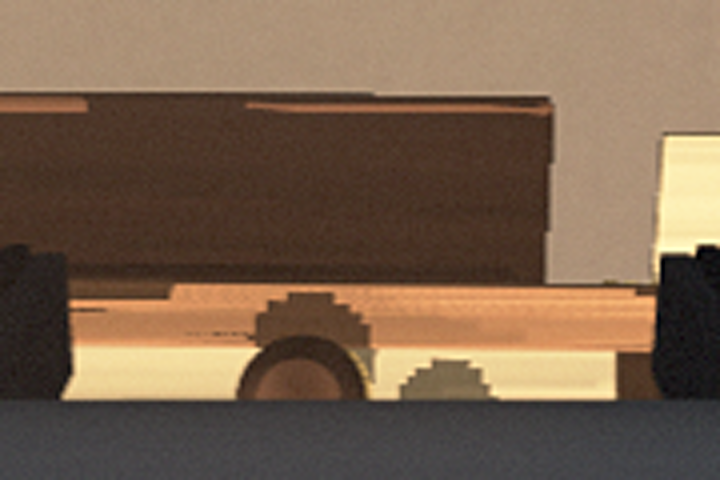

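Too low to see. I rise for a proper view; the head shows at (305,375) and seems upright in y.

Call:
{"name": "step_arm", "arguments": {
  "slide": [
    [0, 0, -40],
    [-15, -3, -40],
    [-15, -3, -40],
    [0, 0, 0],
    [0, 0, 0]
  ],
  "twist": [0, 0, 0, 0, 0]
}}

```text
time: 26.2
position: [0.5033, -0.0056, 0.2886]
tool_rot: [-0.01, 1.0, -0.001, 0.003]
ft_force: [-0.5, -0.2, 0.5]
grip_width: 0.0871
```

```bash
python3 - <<'E'
from h import *
go(.517,-.020,.136);c=grab('wrist','w24');im=c["color"];W=cloud(c);cv2.imwrite('pics/w24z.png',cv2.resize(im[165:265,170:350],None,fx=4,fy=4,interpolation=2))
for v in range(186,224,2): print(v,' '.join('%.0f,%.0f,%.0f,%d'%(*(W[v,u]*1000),im[v,u,2]) for u in range(230,280,4)))
E
```

```text
t 26.2 pos [ 0.5033 -0.0056  0.2886] yaw 91.18 tilt 0.3 grip 0.0871 F [-0.5 -0.2  0.5] q [-0.23  0.27  1.64  0.    1.22 -1.83]
slide total [-12.6 -14.5 152.7] n>= 3.69 twist 0.08
186 530,-46,72,162 530,-40,73,164 530,-35,71,147 530,-30,73,154 512,-21,138,62 510,-17,143,71 510,-13,143,68 510,-8,143,68 510,-4,142,63 512,1,137,77 528,7,76,135 528,13,76,130 528,18,76,133
188 535,-47,63,241 535,-41,64,243 535,-36,64,243 535,-30,64,245 514,-21,139,65 512,-17,144,69 512,-12,145,65 512,-8,143,71 512,-4,142,63 514,1,136,139 535,8,61,247 534,14,63,247 534,19,63,241
190 538,-47,63,243 538,-41,64,242 538,-36,64,242 538,-30,63,244 516,-21,137,57 515,-17,143,65 514,-12,144,63 514,-8,143,63 515,-4,141,64 518,1,129,98 537,8,63,242 537,14,64,243 537,19,63,240
192 540,-46,66,242 540,-41,67,242 540,-35,67,242 540,-30,66,242 520,-22,132,138 518,-17,140,58 517,-12,143,59 517,-8,142,61 517,-4,141,62 540,3,64,167 539,8,66,239 540,14,64,231 539,19,65,120
194 543,-46,68,239 543,-41,67,239 543,-36,65,238 543,-30,66,238 538,-24,80,222 520,-17,140,100 520,-12,142,83 520,-8,141,96 520,-4,139,80 538,2,80,197 542,
[... 2022 characters left out ...]
,-24,79,137 570,-18,78,138 569,-13,79,139 nan,nan,nan,136 569,-2,79,136 569,3,79,135 579,10,52,99 576,15,60,113 561,18,99,169
218 587,-49,45,120 587,-43,43,121 586,-37,46,120 586,-31,45,120 573,-24,79,135 572,-18,80,133 573,-13,79,134 573,-8,78,135 572,-2,80,135 572,3,79,137 586,10,44,115 579,15,60,112 579,21,62,116
220 590,-49,45,122 589,-43,46,117 590,-37,44,120 589,-31,45,120 575,-24,81,131 575,-18,81,129 575,-13,81,132 575,-7,80,131 574,-2,81,132 575,3,79,133 588,10,46,116 584,16,56,101 581,21,63,104
222 578,-45,81,128 578,-40,81,131 577,-34,82,132 577,-29,83,132 577,-24,83,129 576,-18,84,130 577,-13,83,134 577,-7,82,133 577,-2,82,133 577,3,81,134 577,9,80,131 576,14,83,133 576,19,84,127
```

View pics/w24z.png

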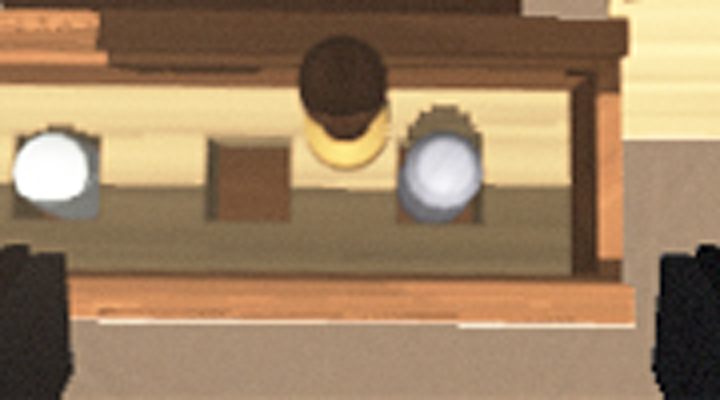

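Now it's well placed. The head is centred at (0.516, -0.010), top z 0.144, leaning only towards -x, with the tamper clear at y 0.017. I'll grip with true tips at z 0.110, well under the bulge: TCP (0.523, -0.010, 0.104).

Call:
{"name": "step_arm", "arguments": {
  "slide": [
    [-10, -2, 20],
    [-10, -2, 38],
    [0, 0, 38],
    [0, 0, 28],
    [0, 0, 10],
    [0, 0, 0],
    [0, 0, 0],
    [0, 0, 0]
  ],
  "twist": [0, 0, 0, 0, 0, 0, 0, 0],
  "jaw": 48
}}

```text
time: 26.92
position: [0.5215, -0.0089, 0.1542]
tool_rot: [-0.01, 1.0, -0.0, 0.001]
ft_force: [-0.3, -0.9, 0.7]
grip_width: 0.0494
```

```bash
python3 - <<'E'
from h import *
go(.523,-.010,.104)
E
```

```text
t 26.92 pos [ 0.5215 -0.0089  0.1542] yaw 91.17 tilt 0.11 grip 0.0494 F [-0.3 -0.9  0.7] q [-0.23  0.48  1.76  0.    0.91 -1.82]
slide total [-1.4 -1.1 50.2] n>= 1.21 twist 0.07
```

Call:
{"name": "step_arm", "arguments": {
  "slide": [
    [-1.5, -1, 14],
    [0, 0, 14],
    [0, 0, 12],
    [0, 0, 10],
    [0, 0, 0],
    [0, 0, 0]
  ],
  "twist": [0, 0, 0, 0, 0, 0]
}}

```text
time: 27.42
position: [0.5226, -0.0098, 0.104]
tool_rot: [-0.01, 1.0, -0.0, 0.001]
ft_force: [0.4, -0.4, 0.2]
grip_width: 0.0479
```

Call:
{"name": "step_arm", "arguments": {
  "slide": [
    [0, 0, 0],
    [0, 0, 0],
    [0, 0, 0],
    [0, 0, 0],
    [0, 0, 0],
    [0, 0, 0],
    [0, 0, 0],
    [0, 0, 0]
  ],
  "twist": [0, 0, 0, 0, 0, 0, 0, 0],
  "jaw": 8,
  "force": 25
}}

```text
time: 28.08
position: [0.5223, -0.0099, 0.1036]
tool_rot: [-0.01, 1.0, -0.0, 0.0]
ft_force: [0.4, -1.1, 3.2]
grip_width: 0.0243
```

24.3 mm at 25 N is exactly the widest part, allowing for the same soft squeeze as on bar and candle. I lift slowly, drifting to +x to keep the foot off the low lip.

Call:
{"name": "step_arm", "arguments": {
  "slide": [
    [-1, 0, -3],
    [-2, 0, -4],
    [-3, 0, -5],
    [-3, 0, -5],
    [-3, 0, -5],
    [0, 0, -6],
    [0, 0, -6],
    [0, 0, -6],
    [0, 0, -6],
    [0, 0, -6],
    [0, 0, -6],
    [0, 0, -6],
    [0, 0, 0]
  ],
  "twist": [0, 0, 0, 0, 0, 0, 0, 0, 0, 0, 0, 0, 0]
}}

```text
time: 29.17
position: [0.5345, -0.0096, 0.1686]
tool_rot: [-0.01, 1.0, -0.0, 0.001]
ft_force: [-1.0, 0.2, -1.1]
grip_width: 0.0234
```

```bash
python3 - <<'E'
from h import *
go(.46,-.355,.2);c=grab('wrist','w25');s=grab('scene','s25');cv2.imwrite('pics/s25z.png',cv2.resize(s["color"][130:250,190:320],None,fx=5,fy=5,interpolation=2))
E
```

```text
t 29.17 pos [ 0.5345 -0.0096  0.1686] yaw 91.18 tilt 0.08 grip 0.0234 F [-1.   0.2 -1.1] q [-0.23  0.47  1.71 -0.    0.96 -1.82]
slide total [  81.5 -343.8  -31.4] n>= 8.51 twist 0.08
```

View pics/s25z.png

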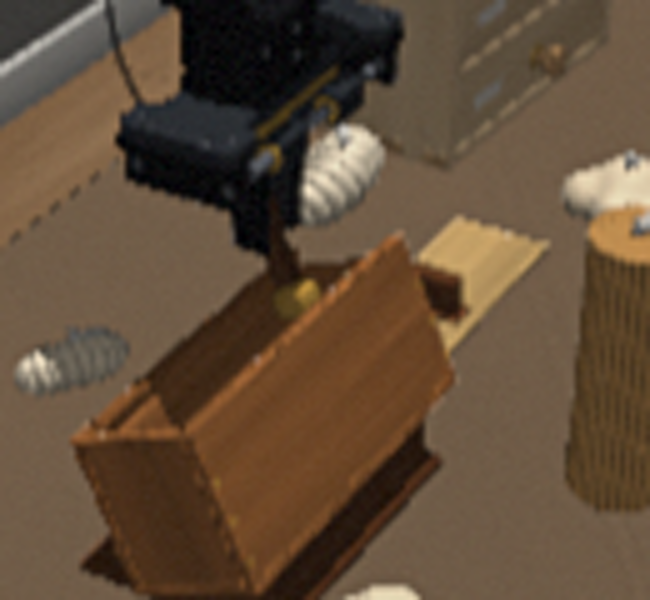

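View pics/w25.png

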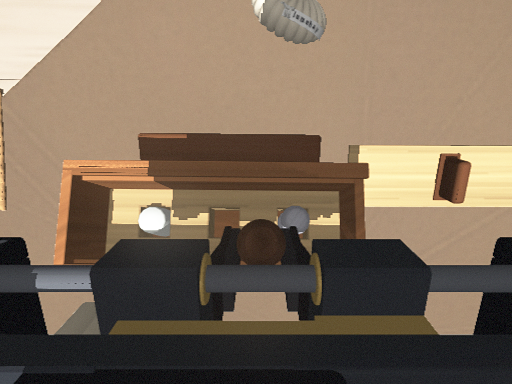

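The stamp hangs in the fingers, foot visible at (297,297), nearly upright. Stub and tamper remain at (152,219) and (293,220) in the wrist view. I raise it and carry it to the mat's near half.

Call:
{"name": "step_arm", "arguments": {
  "slide": [
    [0, 0, -10],
    [0, 0, -18],
    [0, 0, -20],
    [1, -6, -10],
    [3, -14, 0],
    [5, -22, 0],
    [6, -28, 0],
    [6, -28, 0],
    [6, -28, 0],
    [6, -28, 0],
    [6, -28, 0],
    [6, -28, 0],
    [6, -28, 0],
    [6, -28, 0],
    [6, -28, 0],
    [5, -24, 0],
    [3, -16, 0],
    [3, -9, 0],
    [1, -4, 0],
    [0, 0, 0]
  ],
  "twist": [0, 0, 0, 0, 0, 0, 0, 0, 0, 0, 0, 0, 0, 0, 0, 0, 0, 0, 0, 0]
}}

```text
time: 30.93
position: [0.4659, -0.358, 0.2251]
tool_rot: [-0.01, 1.0, 0.0, -0.0]
ft_force: [-0.1, 0.2, -1.1]
grip_width: 0.024
```

```bash
python3 - <<'E'
from h import *
c=grab('wrist','w26');s=grab('scene','s26');go(.459,-.358,.1);cv2.imwrite('pics/s26z.png',cv2.resize(s["color"][200:330,100:230],None,fx=4.5,fy=4.5,interpolation=2))
E
```

```text
t 31.03 pos [ 0.4662 -0.3566  0.2251] yaw 91.21 tilt 0.08 grip 0.0241 F [-0.5  0.7 -1.5] q [-0.84  0.47  1.52  0.    1.16 -2.44]
slide total [  7.2  -1.5 125.1] n>= 3.01 twist 0.11
```

View pics/s26z.png

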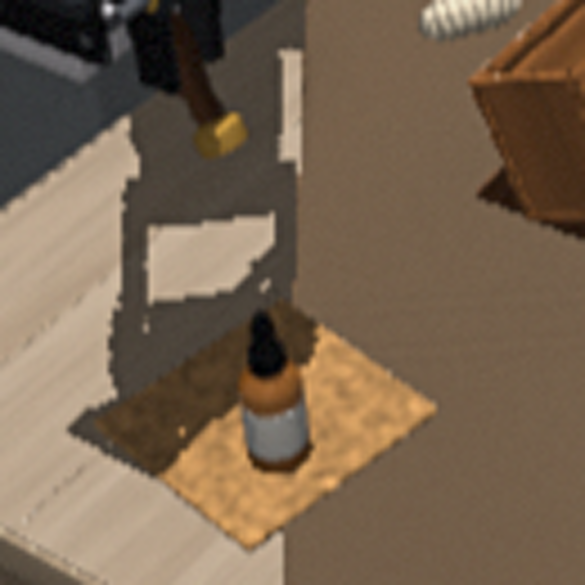

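View pics/w26.png

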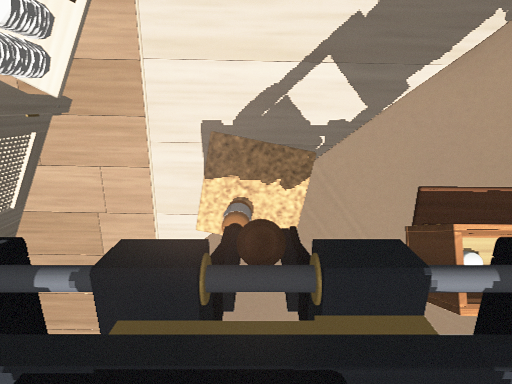

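The stamp is held firmly but tilted about 20–25°, foot to +x; pad friction stops it swinging. I lower it to a couple of centimetres above the mat and ease the grip so that it can hang straight.

Call:
{"name": "step_arm", "arguments": {
  "slide": [
    [3, 0, 20],
    [4, 0, 32],
    [4, -1, 36],
    [2, 0, 36],
    [0, 0, 25],
    [0, 0, 8],
    [0, 0, 0],
    [0, 0, 0]
  ],
  "twist": [0, 0, 0, 0, 0, 0, 0, 0]
}}

```text
time: 31.7
position: [0.4541, -0.359, 0.069]
tool_rot: [-0.011, 1.0, -0.0, 0.0]
ft_force: [0.8, -0.9, -0.4]
grip_width: 0.0237
```

Call:
{"name": "step_arm", "arguments": {
  "slide": [
    [0, 0, 0],
    [0, 0, 0],
    [0, 0, 0],
    [0, 0, 0],
    [0, 0, 0]
  ],
  "twist": [0, 0, 0, 0, 0],
  "force": 6
}}

```text
time: 32.12
position: [0.4535, -0.3596, 0.0691]
tool_rot: [-0.01, 1.0, -0.001, 0.0]
ft_force: [-0.7, 0.0, -1.7]
grip_width: 0.0246
```

```bash
python3 - <<'E'
from h import *
s=grab('scene','s27');go(.459,-.358,.046);cv2.imwrite('pics/s27z.png',cv2.resize(s["color"][220:330,100:230],None,fx=5,fy=5,interpolation=2))
E
```

```text
t 32.17 pos [ 0.4534 -0.3594  0.0689] yaw 91.16 tilt 0.06 grip 0.0244 F [ 0.5  0.3 -0.9] q [-0.86  0.67  1.67  0.    0.8  -2.45]
slide total [-5.6  1.3 22.9] n>= 0.57 twist 0.06
```

View pics/s27z.png

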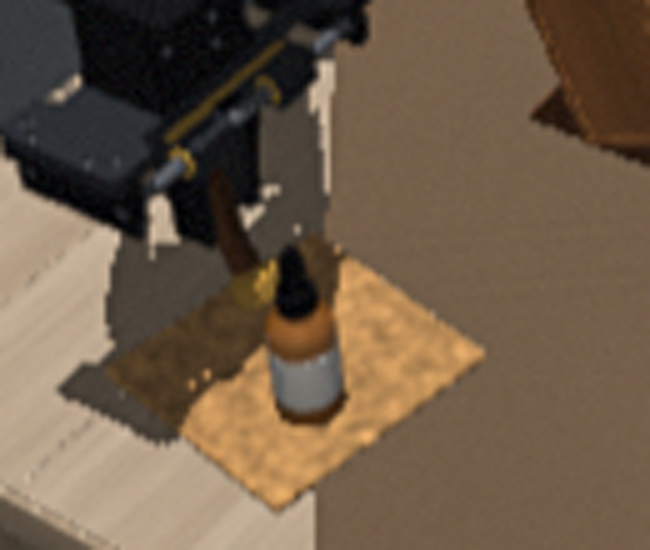

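Still tilted. Down closer to the mat, then the lightest grip.

Call:
{"name": "step_arm", "arguments": {
  "slide": [
    [0, 0, 8],
    [0, 0, 6],
    [0, 0, 3],
    [0, 0, 0],
    [0, 0, 0]
  ],
  "twist": [0, 0, 0, 0, 0]
}}

```text
time: 32.58
position: [0.4529, -0.3589, 0.0506]
tool_rot: [-0.01, 1.0, 0.001, -0.0]
ft_force: [-0.4, -0.0, -1.7]
grip_width: 0.0244
```

Call:
{"name": "step_arm", "arguments": {
  "slide": [
    [0, 0, 0],
    [0, 0, 0],
    [0, 0, 0],
    [0, 0, 0],
    [0, 0, 0]
  ],
  "twist": [0, 0, 0, 0, 0],
  "force": 3
}}

```text
time: 33.0
position: [0.4533, -0.3593, 0.0515]
tool_rot: [-0.01, 1.0, -0.0, 0.0]
ft_force: [-0.3, 0.8, -1.3]
grip_width: 0.0246
```

```bash
python3 - <<'E'
from h import *
s=grab('scene','s28');go(.459,-.358,.046);cv2.imwrite('pics/s28z.png',cv2.resize(s["color"][240:320,110:210],None,fx=7,fy=7,interpolation=2))
E
```

```text
t 33.05 pos [ 0.4533 -0.3592  0.0514] yaw 91.17 tilt 0.02 grip 0.0247 F [-0.3  0.1 -0.9] q [-0.86  0.7   1.68 -0.    0.77 -2.45]
slide total [-5.7  1.1  5.4] n>= 0.19 twist 0.07
```

View pics/s28z.png

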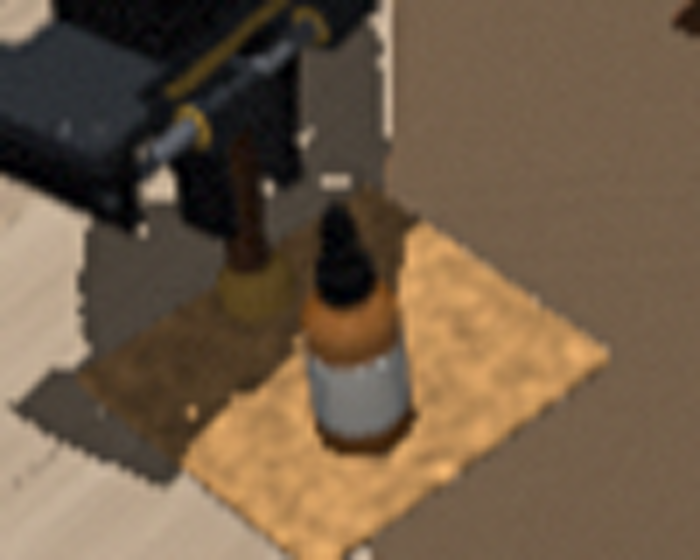

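At 3 N it swung to hang upright on the mat's near half, foot at (253,290). Now I lower it gently to contact.

Call:
{"name": "step_arm", "arguments": {
  "slide": [
    [0, 0, 2],
    [0, 0, 1.5],
    [0, 0, 1],
    [0, 0, 1],
    [0, 0, 0],
    [0, 0, 0]
  ],
  "twist": [0, 0, 0, 0, 0, 0]
}}

```text
time: 33.55
position: [0.4535, -0.3595, 0.0461]
tool_rot: [-0.01, 1.0, -0.0, 0.0]
ft_force: [0.9, -0.5, 4.7]
grip_width: 0.0247
```

Call:
{"name": "step_arm", "arguments": {
  "slide": [
    [0, 0, 1],
    [0, 0, 0.5],
    [0, 0, 0],
    [0, 0, 0]
  ],
  "twist": [0, 0, 0, 0]
}}

```text
time: 33.88
position: [0.4532, -0.3592, 0.0442]
tool_rot: [-0.01, 1.0, 0.0, -0.0]
ft_force: [0.3, 0.4, 3.7]
grip_width: 0.0252
```

```bash
python3 - <<'E'
from h import *
s=grab('scene','s29');go(.459,-.358,.046);cv2.imwrite('pics/s29z.png',cv2.resize(s["color"][240:320,110:210],None,fx=7,fy=7,interpolation=2))
E
```

```text
t 33.93 pos [ 0.4532 -0.3592  0.0442] yaw 91.17 tilt 0.01 grip 0.0243 F [-0.   0.4  4.3] q [-0.86  0.71  1.68 -0.    0.75 -2.45]
slide total [-5.9  1.  -1.8] n>= 0.15 twist 0.07
```

View pics/s29z.png

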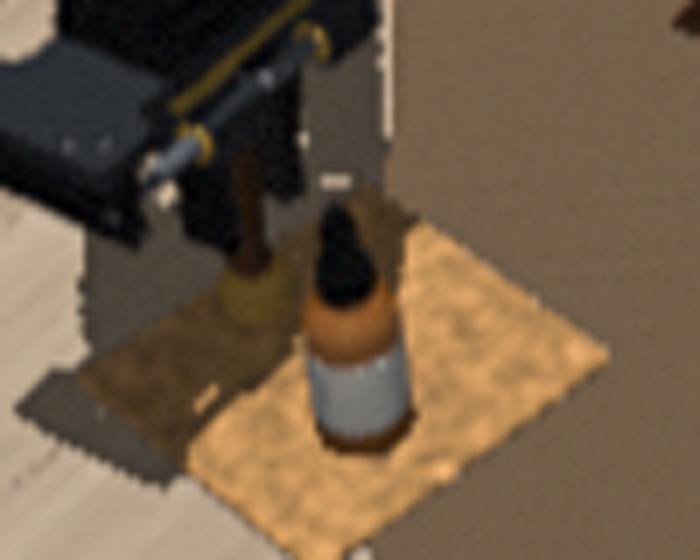

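Contact at 4 N and the stamp stands. Release wide, then rise straight up.

Call:
{"name": "step_arm", "arguments": {
  "slide": [
    [0, 0, 0],
    [0, 0, 0],
    [0, 0, 0],
    [0, 0, 0],
    [0, 0, 0],
    [0, 0, -8],
    [0, 0, -25],
    [0, 0, -40],
    [0, 0, -40],
    [10, 0, -30],
    [20, 30, 0],
    [20, 30, 0],
    [0, 0, 0],
    [0, 0, 0]
  ],
  "twist": [0, 0, 0, 0, 0, 0, 0, 0, 0, 0, 0, 0, 0, 0],
  "jaw": 55
}}

```text
time: 35.1
position: [0.4003, -0.2977, 0.1878]
tool_rot: [-0.011, 1.0, 0.001, -0.001]
ft_force: [0.5, 0.2, -0.7]
grip_width: 0.0548
```

```bash
python3 - <<'E'
from h import *
s=grab('scene','s30');t=grab('top','t30');c=grab('wrist','w30');go(.45,-.2,.3)
W=cloud(c)
cv2.imwrite('pics/t30z.png',cv2.resize(t["color"][110:250,130:410],None,fx=2.8,fy=2.8,interpolation=2))
cv2.imwrite('pics/s30z.png',cv2.resize(s["color"][100:330,90:370],None,fx=2.6,fy=2.6,interpolation=2))
E
```

```text
t 35.25 pos [ 0.403  -0.3016  0.1879] yaw 91.17 tilt 0.16 grip 0.0547 F [ 0.4 -0.3  0.5] q [-0.86  0.4   1.77 -0.    0.97 -2.46]
slide total [ -49.2  100.4 -112.2] n>= 3.8 twist 0.07
```

View pics/s30z.png

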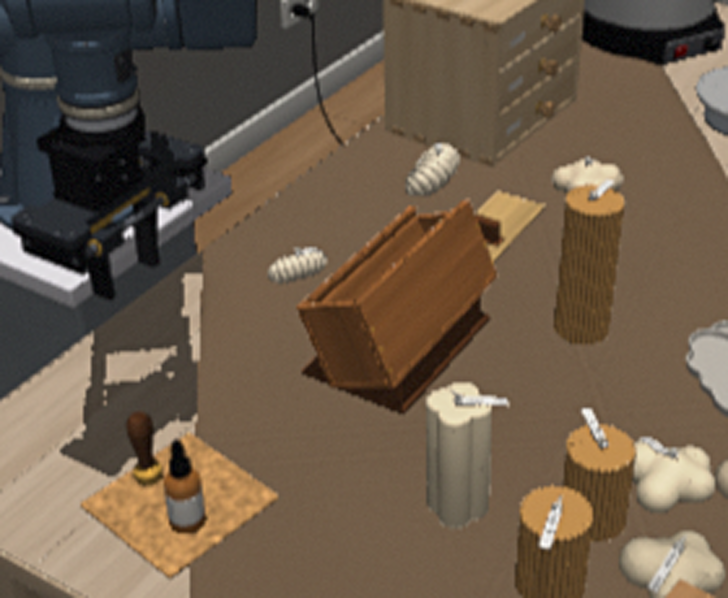

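View pics/t30z.png

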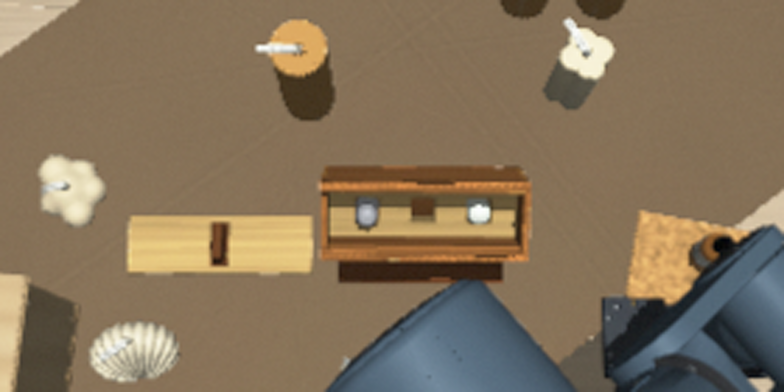

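View pics/w30.png

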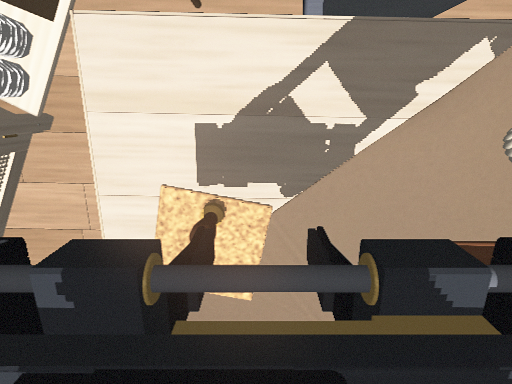

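The scene shows the stamp standing on the mat at (145,450), the lid flat, the candle upright, and stub and tamper in the box. I now measure the stamp's position and tilt from a clearer viewpoint.

Call:
{"name": "step_arm", "arguments": {
  "slide": [
    [0, 0, -40],
    [-20, -20, -40],
    [-30, -20, 0],
    [-30, 0, 0],
    [0, 0, 0],
    [0, 0, 0]
  ],
  "twist": [0, 0, 0, 0, 0, 0],
  "jaw": 87
}}

```text
time: 35.75
position: [0.4813, -0.3366, 0.2609]
tool_rot: [-0.011, 1.0, -0.0, 0.0]
ft_force: [0.2, 0.5, -0.4]
grip_width: 0.0841
```

```bash
python3 - <<'E'
from h import *
c=grab('wrist','w31');W=cloud(c);im=c["color"]
cv2.imwrite('pics/w31z.png',cv2.resize(im[60:260,130:400],None,fx=2.9,fy=2.9,interpolation=2))
hsv=cv2.cvtColor(im,cv2.COLOR_BGR2HSV)
# points of the stamp: near expected location, above mat
m=(np.hypot(W[...,0]-.455,W[...,1]+.359)<.04)&(W[...,2]>.014)
q=W[m]
for z0 in np.arange(.014,.09,.008):
    k=q[(q[:,2]>=z0)&(q[:,2]<z0+.008)]
    if len(k)>4: print(round(z0,3),len(k),np.round(np.r_[k[:,:2].min(0),k[:,:2].max(0)],4))
E
```

```text
0.014 95 [ 0.4407 -0.3705  0.4578 -0.3458]
0.022 7 [ 0.4444 -0.3621  0.4508 -0.3499]
0.062 6 [ 0.4423 -0.369   0.4563 -0.3461]
0.07 24 [ 0.4413 -0.3649  0.4547 -0.346 ]
0.078 185 [ 0.4418 -0.3704  0.4655 -0.3469]
0.086 177 [ 0.4448 -0.3675  0.462  -0.3503]
```

View pics/w31z.png

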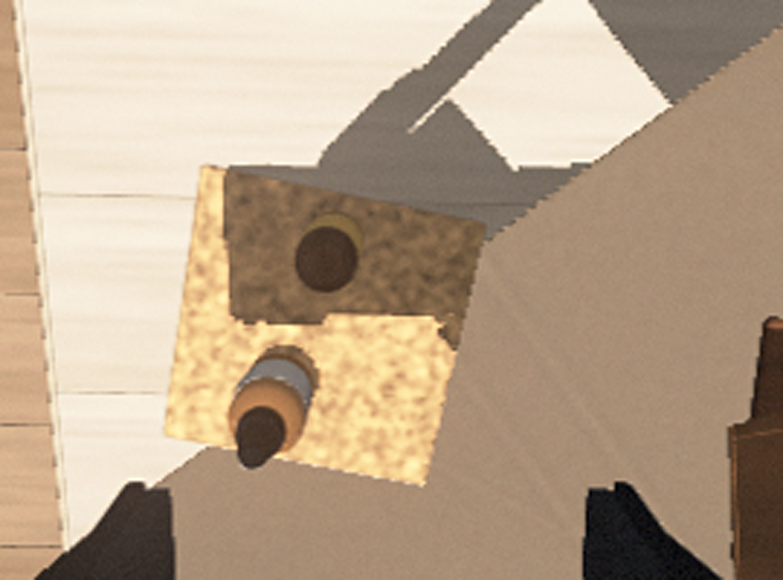

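The head is centred at (0.4535, -0.3587) and the foot at about (0.4547, -0.358), so it stands upright. In the mat's frame that is about (-47, 0) mm, inside the ±60 mm limit. A last numeric check of lid, candle and bystanders.

```bash
python3 - <<'E'
from h import *
a=dict(np.load('pics/top0.npz'));b=dict(np.load('pics/t30.npz'));W0=cloud(a);W=cloud(b)
m=(W[...,0]>.50)&(W[...,0]<.585)&(W[...,1]>.08)&(W[...,1]<.33)&(b["color"][...,2]>150)
q=W[m];A=np.c_[q[:,:2],np.ones(len(q))];k=np.linalg.lstsq(A,q[:,2],rcond=None)[0];print('lid n',len(q),'z',np.median(q[:,2]).round(4),'slope',k[:2].round(3))
def st(n,V,x0,x1,y0,y1,zl,zh):
    k=(V[...,0]>x0)&(V[...,0]<x1)&(V[...,1]>y0)&(V[...,1]<y1)&(V[...,2]>zl)&(V[...,2]<zh);return np.round(np.median(V[k],0),3) if k.any() else None
for n,r in dict(bottle=(.49,.56,-.42,-.35,.03,.2),clover=(.68,.8,-.28,-.17,.05,.2),lshell=(.34,.46,.22,.365,.012,.1),cloud=(.53,.65,.335,.44,.012,.1)).items(): print(n,st(n,W0,*r),st(n,W,*r))
k=(W[...,0]>.66)&(W[...,0]<.8)&(W[...,1]>.04)&(W[...,1]<.15)&(W[...,2]>.16);print('candle top',cv2.minAreaRect((W[k][:,:2]*1000).astype(np.float32)),np.median(W[k],0).round(3))
s0=np.load('pics/scene0.npz');s1=np.load('pics/s30.npz');V0=cloud(s0);V1=cloud(s1)
r=(.33,.41,-.04,.06,.012,.06);print('smallshell',st('',V0,*r),st('',V1,*r))
from rig import robot
print(robot.get_obs()["ft_force"].round(2)); robot.hand_in()
E
```

```text
lid n 1158 z 0.005 slope [-0.002 -0.003]
bottle [ 0.523 -0.382  0.067] [ 0.525 -0.38   0.068]
clover [ 0.726 -0.223  0.134] [ 0.727 -0.223  0.133]
lshell [0.397 0.291 0.036] [0.397 0.291 0.036]
cloud [0.589 0.378 0.031] [0.589 0.378 0.03 ]
candle top ((720.0362548828125, 97.47770690917969), (63.98103332519531, 64.47197723388672), 46.900630950927734) [0.718 0.097 0.18 ]
smallshell [0.378 0.001 0.027] [ 0.377 -0.001  0.027]
[-0.54  0.19 -1.08]
the job is handed in; nothing more can be done
```

The job is done and handed in at about 36 s of the 64 s allowed. `hand_in` reports no verdict, so this rests on my own checks.

- **Candle:** the tall candle stands upright about 16 cm towards +x from where it was, with its top at about (0.72, 0.10).
- **Lid:** I slid it out along its grooves and laid it flat. It is bar up, with its surface at z 5 mm and a slope under 0.003 rad. The slide beyond 15 cm I judged from the arm's position and a wrist picture at about 161 mm, with the lid still in the grooves.
- **Stamp:** it stands upright on the mat's near half, about 47 mm from the mat's middle along x and 0 mm along y. Head and foot centres agree to within about 1 mm.
- **Other things:** the bystanders read within about 2 mm of where they started. Tamper and stub are still in their wells in the last pictures, but I did not measure them.

**What went wrong:** `robot.finger_overhang` says the tips are 17 mm ahead of the TCP, but the wrist depth showed them about 6 mm behind it. Two stamp grips therefore held only the top of the handle and slipped. In the second slip the stamp came out of its well and leaned inside the box. I used the measured tip position, nudged the handle straight with one finger, and gripped it again lower down. At the mat it hung tilted until I eased the grip to 3 N.

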